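Clamp a stacked guitar heel in the spring press and wind the glue timer

ROBOT

A 6-joint arm with a two-finger parallel gripper is mounted at the origin on the work surface. World frame = base frame: x ahead of the robot, y to its left, z up, the work surface at z = 0. Lengths are in m, angles in rad, forces in N, time in s.
With the tool pointing down it reaches from about 0.325 to 1 m from the base axis. Payload 5.1 kg.
Tool frame: the origin (TCP) lies on the centre line of the jaws, within the pads' length; the fingertips stand 22 mm ahead of it and the grasp point (between the pads) lies 3 mm ahead of it; z points along the fingers, y is the line along which they close (so a half turn about z gives the same grasp; the last joint's range is limited). The gripper opens to 85 mm and grips with 20 to 120 N. Pads are 22 mm wide; open, the fingers measure 114 mm over their backs; the gripper's body (76 mm by 85 mm) begins 54 mm behind the grasp point. The pads swing forward as they close: fully open they stand 13 mm farther back than shut.
Start: joints at [-1.357, 0.124, 1.65, -0, 1.367, -0.083], TCP at [0.19, -0.622, 0.253] pointing down, gripper open.
Joint ranges: [-2.61, 2.61], [-1.02, 2.33], [0.03, 2.71], [-1.35, 4.49], [0.32, 2.68], [-2.91, 2.91]. Speed limits (rad/s): [2.57, 2.57, 3.14, 3.14, 3.14, 3.14].

INTERFACE

Orientations are given as [roll, pitch, yaw] about the fixed x, y, z axes, in that order (R = Rz(yaw) Ry(pitch) Rx(roll)).
In Python, from rig import * gives the robot as it stands.
- The arm moves only by the tool arm_command, never from a script. Its argument "series" is a list of rows, each an object with "offset": the shift along the tool's x, y, z in m, a list of three; "spin": the turn about the tool's z in rad. In form: [{"offset": [tx, ty, tz], "spin": spin}, ...]. A call has 1 to 12 rows; each row shifts and turns the commanded pose from where the row before left it, along the tool's axes as they then stand; what a row does not reach is not made up. A row lasts 1/10 s, in which the tool goes at most 50 mm and 8.59 degrees, less where a joint would pass 70% of its speed; a pose out of reach is approached as far as the arm can. A call with a gripper value outside its range is refused whole. "jaw" is the opening, from 0 (shut) to 1 (fully open), set as the call begins (left out, the last holds). The fingers move at their own pace and stop on an object; "newtons" is the grip in N (left out, the last holds). Time passes only in rows, so rows that do not move let the fingers close. It gives the time, the measured TCP pose, the force, the opening and the grip force at its end, in the units of the state.
- get_obs(): the state, without advancing time (a new reading comes with each control period).
- read_camera(name): name is "side" or "top" or "wrist"; returns (picture, depth): 400x640x3 uint8, red, green, blue; 400x640 float32, m along the optical axis (not along the pixel's ray), 0 where there is no reading.
- camera_info(name): a dict with "mtx" (3x3 intrinsics, pixels), "D" ([k1, k2, p1, p2, k3] as OpenCV has them; the pictures are not rectified), "rvec" (rotation vector, rad) and "tvec" (3), from world to camera coordinates, as OpenCV has them. Camera axes: x right, y down, z forward; pixel columns grow to the right and rows downward; lengths in m; the calibration is good to about 2 mm. A picture is of the moment at which its call begins: read the wrist's pose just before it. camera_info takes no time and is no camera call; for the wrist camera it gives the pose at the moment of the call.
- close_job(): hands the job in; it is judged then, once.
Trained networks look in the newest picture that a camera, given by its name, has taken for a name from the list of things; names that differ only in an ending like _2 or _b are one class to them, and where a whole thing is asked for, a point or a joint stands for the part that bears it (a point fixed in the world has none). Each returns a list of dicts, best first, with "score" (0 to 1); they miss things now and then, are a little off and sometimes report something else, mostly with a low value. They report only what shows in the picture. A call takes as long as a camera call. They do not tell look-alikes from the thing itself.
- find_in(camera, target): "xyz" ([x, y, z] in m, in world coordinates, good to about 4 mm: the middle of the surface that is visible of it).
- place_of(camera, target): "xyz" ([x, y, z] in m, in world coordinates, good to about 4 mm: a listed point, or the origin of a listed thing).
The state is a dict: "clock": time; "joint_pos": joint angles; "qvel": joint speeds; "tau": joint torques, N m; "tcp_pos": TCP position; "tcp_rot": TCP orientation; "wrist_force": force on the tool from outside, world axes, zero at the start; "torque": the same for the moment, N m; "grip_width": finger opening in m; "grasp_force": force on a finger pad.
Only numpy, scipy, OpenCV 4.12 (cv2) and the standard library are available. Lean on these libraries where they do the work, as an engineer would, in place of code of your own. Each camera call takes 0.05 s, during which the arm holds its last target. There are 200 camera calls.

TASK

Clamp up the guitar heel: stack every mahogany heel blank flat in the spring press, pushing the stack down against the sprung platen as it grows, so that both brass catches snap shut over the topmost blank. When all of the blanks are in, put the pale wooden caul on top, handle up, and push it down until the catches snap over it too; then wind the timer's red key clockwise all the way to its stop. Leave the other things on the bench where they are.

Things in the scene. Friction and masses are not known exactly. Their poses are not given: they have to be found in the camera images.
- press: Green spring press fixed to the bench. Origin: centre of its 215 x 105 mm base, at bench height; x along the stack's length, y across, z up. Four steel corner angles, 0.158 m high, guide the stack (2.5 mm play round a blank), with flared lips up to 0.175 m. They cover 14 mm of each short side and 18 mm of each long side from a corner, so the long sides' middle 75 mm is open for fingers.
- catch_level (a point): Middle of the stack, 0.125 m up, level with the flat undersides of the two brass catches, which reach 6 mm over the middle of the short ends; axes as the press. A piece set down first rests on the catches' bevels, some 4 to 12 mm above this. Pushed down in its middle (8 to 18 N), it drives them outward; once its top is about 3 mm below this point they snap in over it and hold it down.
- platen (a joint): How far the sprung platen has sunk (m): 0 at its upper stop (empty; its top is then 0.120 m above the bench) to 0.082 at its lower stop. It sinks by one piece's thickness for each piece clamped (less 5 mm of first slack). Net spring force about 6 N at the top, growing by 180 N/m.
- catch_left (a joint): Catch at the +x end of the press: 0 when snapped fully in (m), up to 0.011 when pushed outward by a passing piece; sprung inward with 1.4 to 2.3 N, smooth.
- catch_right (a joint): Catch at the -x end of the press, same values as the other.
- blank_a_mid (a point): Heel blank, a flat reddish-brown mahogany block 110 x 56 x 16 mm, about 80 g, lying flat on the bench; not every blank is there in every run (an absent one has no pose at the start). Point: its centre (8 mm above its underside); x along its length, y across its width, z through its thickness.
- blank_b_mid (a point): Heel blank, a flat reddish-brown mahogany block 110 x 56 x 16 mm, about 80 g, lying flat on the bench; not every blank is there in every run (an absent one has no pose at the start). Point: its centre (8 mm above its underside); x along its length, y across its width, z through its thickness.
- blank_c_mid (a point): Heel blank, a flat reddish-brown mahogany block 110 x 56 x 16 mm, about 80 g, lying flat on the bench; not every blank is there in every run (an absent one has no pose at the start). Point: its centre (8 mm above its underside); x along its length, y across its width, z through its thickness.
- blank_d_mid (a point): Heel blank, a flat reddish-brown mahogany block 110 x 56 x 16 mm, about 80 g, lying flat on the bench; not every blank is there in every run (an absent one has no pose at the start). Point: its centre (8 mm above its underside); x along its length, y across its width, z through its thickness.
- caul_mid (a point): Caul: pale beech plate 110 x 56 x 15 mm, cork underneath, with an upright handle bar 60 long x 22 wide x 28 mm high in the middle of its top, along its length; about 160 g, 43 mm high in all. Point: the middle of the handle bar, 29 mm above its underside; x along its length, y across, z up. Clamped, its plate (not the handle) lies under the catches.
- key_grip (a point): Middle of the grip bar of the timer's red key: a bar 50 long x 12 wide x 24 mm high, upright on a hub disc of 42 mm diameter that stands on the round white timer (104 mm wide, 33 mm high, fixed to the bench at a varying place and yaw). The point lies on the turning axis, 52 mm above the bench (bar from 40 to 64 mm); its x axis runs along the bar and turns with the key, its z is up.
- timer_key (a joint): How far the key is wound (rad): 0 run down, growing clockwise seen from above, 4.71 (270 degrees) at the firm stop; the white-marked end of its bar then points at the first or the last tick of the dial's scale, both red. The spring grows stiffer with winding (0.09 to 0.15 N m with friction), and the key stays where it is left, so it is wound by several partial turns.
- tape_roll: Roll of yellow tape lying flat, 92 mm across, 25 mm high. Bystander. Origin: centre of its underside.
- screwdriver: Screwdriver, 200 mm long. Bystander.
- pliers: Pliers with red handles, 155 mm long. Bystander.
- multimeter: Yellow multimeter, 150 x 75 x 34 mm, lying flat. Bystander. Origin: centre of its underside.
- glue_bottle: White glue bottle with an orange cap, 60 mm across, 150 mm tall, standing. Bystander. Origin: centre of its underside.
Things that resemble listed ones, but are neither listed nor needed, are in the scene too. What is shaped like the part that bears blank_b_mid but turquoise is not meant. What is shaped like the part that bears key_grip but pink is not meant.

How it is judged:
On the way, in this order (a step that is already met when the one before it is completed fails the run):
1. all heel blanks lie flat in the press, under both catches (x of blank_a_mid in the frame of press between -0.007 and 0.007 m and y of blank_a_mid in the frame of press between -0.007 and 0.007 m and z of blank_a_mid in the frame of press between 0.03 and 0.12 m and angle between the z axis of each of blank_a_mid, blank_b_mid, blank_c_mid, blank_d_mid and the z axis of press, either way round below 0.1 rad and x of blank_b_mid in the frame of press between -0.007 and 0.007 m and y of blank_b_mid in the frame of press between -0.007 and 0.007 m and z of blank_b_mid in the frame of press between 0.03 and 0.12 m and x of blank_c_mid in the frame of press between -0.007 and 0.007 m and y of blank_c_mid in the frame of press between -0.007 and 0.007 m and z of blank_c_mid in the frame of press between 0.03 and 0.12 m and x of blank_d_mid in the frame of press between -0.007 and 0.007 m and y of blank_d_mid in the frame of press between -0.007 and 0.007 m and z of blank_d_mid in the frame of press between 0.03 and 0.12 m and value of joint each of catch_left, catch_right below 0.004 m), for 0.2 s.
2. the caul is on top, handle up, under both catches (all of step 1 and x of caul_mid in the frame of press between -0.007 and 0.007 m and y of caul_mid in the frame of press between -0.007 and 0.007 m and z of caul_mid in the frame of press between 0.12 and 0.142 m and angle between the z axis of caul_mid and the z axis of press, either way round below 0.1 rad and angle between caul_mid's own z axis and vertical below 0.1 rad), for 0.2 s.
3. the timer key is wound to its stop (value of joint timer_key above 4.45 rad), for 0.2 s.
At the end, for the whole second after the job is handed in: Every blank lies flat between the press's guides (within 7 mm of its middle, 0.1 rad) with the caul on top, handle up, all held below the catches, both catches snapped in (within 4 mm); the timer key is wound to within 0.26 rad of its stop; all at rest (all of step 2 and linear speed of each of blank_a, blank_b, blank_c, blank_d, caul below 0.01 m/s and value of joint timer_key above 4.45 rad); the robot touches nothing.
It fails at once if a bystander is pushed aside by more than 3 cm or the bottle is tipped over (distance of any of tape_roll, screwdriver, pliers, multimeter, glue_bottle from where it was at the start of the episode above 0.03 m or angle between glue_bottle's own z axis and vertical above 0.5 rad).
Of blank_a, blank_b, blank_c, blank_d only 2 to 4 are there at a start; the rules pass over those that are not, and their reading is None.
At some moment in a run one of blank_a, blank_b, blank_c, blank_d, caul may be knocked a few centimetres aside while the robot is not near it.
Once in a run the grip may slacken for a moment while it holds something.
It also fails if it takes over 210 s, if anything falls off the work surface, if the arm or the gripper's body presses on something with over 40 N, if the wrist force passes 120 N, or if a joint passes its speed limit or range.

## Working session

There is one attempt and no reset: what is moved stays moved. The work goes in short steps, Python scripts to look and compute and a tool call to move; the robot and the scene stay as the last step left them, time stands still between calls to the robot, and variables do not carry over. Pictures are saved under pics/ and viewed, at most 14 in all, crops included, and the job is handed in when it is done.

Besides the shell and the picture viewer there is one more tool, called after "Call:" as a command line: name --argument value ..., lists and objects as JSON in quotes. arm_command: Moves the arm, as the interface text tells. Its arguments: {"type":"object","properties":{"series":{"type":"array","items":{"type":"object","properties":{"offset":{"type":"array","items":{"type":"number"}},"spin":{"type":"number"}}}},"jaw":{"type":"number"},"newtons":{"type":"number"}},"required":["series"]}

```bash
mkdir -p pics; ls; cat > h.py <<'E'
from rig import *
import numpy as np, cv2
def pix2cam(ci,uv):
    return cv2.undistortPoints(np.array(uv,float).reshape(-1,1,2),ci["mtx"] if isinstance(ci["mtx"],np.ndarray) else np.array(ci["mtx"]),np.array(ci["D"])).reshape(-1,2)
def cloud(ci,d,uv):
    uv=np.array(uv).reshape(-1,2); n=pix2cam(ci,uv); z=d[uv[:,1].astype(int),uv[:,0].astype(int)]
    P=np.c_[n*z[:,None],z]; R=cv2.Rodrigues(np.array(ci["rvec"],float))[0]
    return (P-np.array(ci["tvec"],float).reshape(3))@R
def full(name):
    ci=camera_info(name); im,d=read_camera(name)
    v,u=np.mgrid[0:400,0:640]; P=cloud(ci,d,np.c_[u.ravel(),v.ravel()]).reshape(400,640,3)
    P[d==0]=np.nan
    return ci,im,d,P
def save(n,im,scale=1):
    cv2.imwrite("pics/"+n,cv2.resize(im[:,:,::-1],None,fx=scale,fy=scale))
E
python3 - <<'E'
from h import *
o=get_obs(); print(o)
for c in ["top","side"]:
    ci,im,d,P=full(c); save(c+"0.png",im,1.25); np.savez(c+"0.npz",im=im,P=P)
    for t in ["press","blank_a_mid","caul_mid","key_grip","tape_roll","screwdriver","pliers","multimeter","glue_bottle"]:
        print(c,t,[(np.round(r["xyz"],3).tolist(),round(r["score"],2)) for r in place_of(c,t)][:6])
E
```

```text
pics
{'clock': 0.0, 'joint_pos': array([-1.35659321e+00,  1.24494185e-01,  1.65170272e+00, -5.87513650e-06,
        1.36751391e+00, -8.26086998e-02]), 'qvel': array([-0.00074525, -0.0012288 ,  0.00088966,  0.00146523,  0.00172189,
        0.00024566]), 'tau': array([-1.35249265e-04, -4.23613250e+01, -3.65456665e+01, -1.17365894e-04,
        6.93481867e-03, -2.77079351e-06]), 'tcp_pos': array([ 0.18994883, -0.62101872,  0.25204307]), 'tcp_rot': array([-3.13948124e+00, -1.69047157e-04,  2.96812827e-01]), 'wrist_force': array([-0.09541306,  0.24854383, -0.11071757]), 'torque': array([ 0.03085798, -0.04017628,  0.01050027]), 'grasp_force': 0.0, 'grip_width': 0.0848688613529518}
top press [([0.564, 0.006, 0.0], 0.64)]
top blank_a_mid [([0.397, -0.162, 0.002], 0.76)]
top caul_mid [([0.43, 0.259, 0.008], 0.66), ([0.58, 0.364, 0.027], 0.55)]
top key_grip [([0.462, -0.559, 0.057], 0.67), ([0.493, -0.364, 0.054], 0.46)]
top tape_roll [([0.788, -0.046, 0.003], 0.74), ([0.676, -0.18, 0.003], 0.55)]
top screwdriver [([0.713, -0.356, 0.002], 0.5), ([0.748, 0.179, -0.004], 0.44), ([0.269, -0.365, 0.004], 0.4)]
top pliers [([0.75, 0.178, -0.002], 0.74)]
top multimeter [([0.266, -0.37, 0.004], 0.88)]
top glue_bottle [([0.782, -0.044, 0.002], 0.63)]
side press [([0.573, 0.01, -0.004], 0.61)]
side blank_a_mid [([0.399, -0.161, 0.014], 0.64)]
side caul_mid [([0.578, 0.365, 0.027], 0.66)]
side key_grip [([0.494, -0.367, 0.049], 0.64), ([0.461, -0.565, 0.055], 0.59)]
side tape_roll [([0.672, -0.179, 0.002], 0.96)]
side screwdriver [([0.712, -0.357, 0.005], 0.86), ([0.573, 0.01, -0.002], 0.48)]
side pliers [([0.751, 0.18, 0.002], 0.51)]
side multimeter []
side glue_bottle [([0.782, -0.042, -0.003], 0.65), ([0.714, -0.357, 0.005], 0.19)]
```

View pics/top0.png

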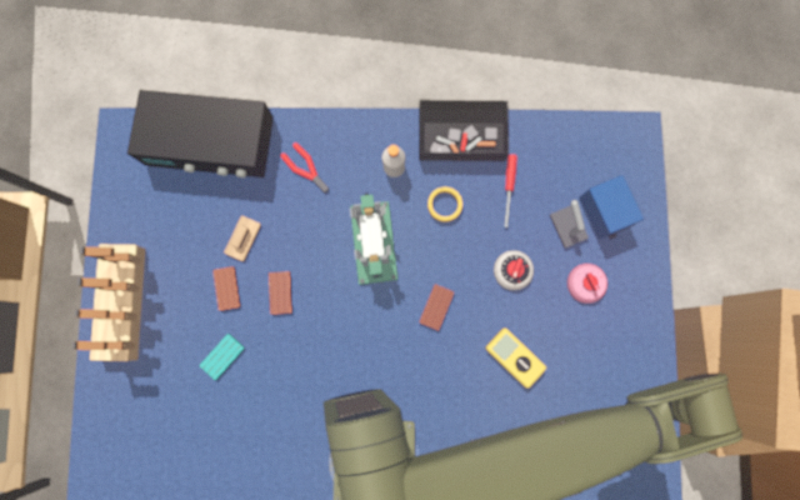

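View pics/side0.png

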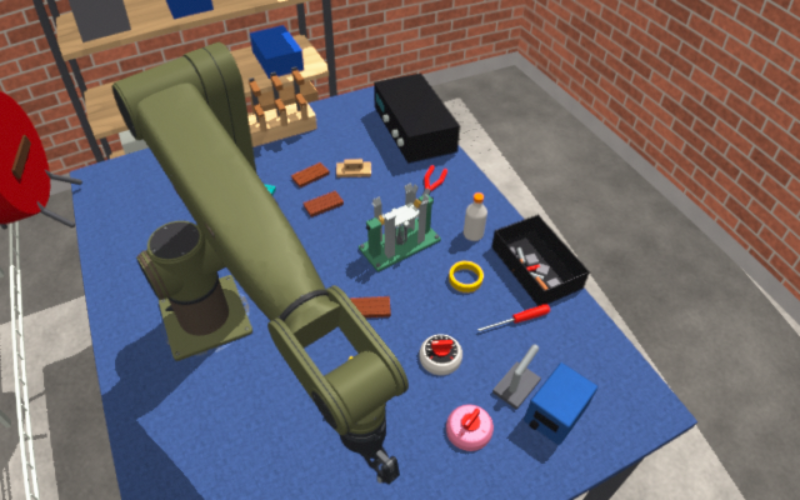

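Top view (800-wide): mahogany blanks at (227,289), (280,293), (437,307); the turquoise look-alike at (222,357) is not wanted. The caul is at (242,239), the press at (373,240), the white timer with red key at (514,268), and the pink look-alike timer at (588,283). I choose the reddish-brown blocks and the white timer, and will check whether the arm hides another blank.

```bash
cat >> h.py <<'E'
def rects(im,P,lo,hi,zr,box=None,minn=25):
    hsv=cv2.cvtColor(im,cv2.COLOR_RGB2HSV); m=cv2.inRange(hsv,np.array(lo),np.array(hi))
    z=P[:,:,2]; m[~((z>zr[0])&(z<zr[1]))]=0
    if box: x,y=P[:,:,0],P[:,:,1]; m[~((x>box[0])&(x<box[1])&(y>box[2])&(y<box[3]))]=0
    n,l,s,c=cv2.connectedComponentsWithStats(m); out=[]
    for i in range(1,n):
        if s[i,4]<minn: continue
        Q=P[l==i]; r=cv2.minAreaRect(Q[:,:2].astype(np.float32)); b=cv2.boxPoints(r)
        e1,e2=b[1]-b[0],b[2]-b[1]; e=e1 if np.hypot(*e1)>np.hypot(*e2) else e2
        yaw=np.arctan2(e[1],e[0]); yaw=(yaw+np.pi/2)%np.pi-np.pi/2
        out.append(dict(px=c[i].round(0),n=s[i,4],c=np.round(r[0],4),mean=Q[:,:2].mean(0).round(4),size=np.round(sorted(r[1]),3),yaw=round(float(yaw),3),z=np.round(np.median(Q[:,2]),4),m=l==i))
    return out
def show(t,rs):
    for r in rs: print(t,{k:(v.tolist() if hasattr(v,'tolist') else v) for k,v in r.items() if k!='m'})
E
python3 - <<'E'
from h import *
for c in ["top","side"]:
    f=np.load(c+"0.npz"); im,P=f["im"],f["P"]; B=(0.2,0.95,-0.8,0.8)
    hsv=cv2.cvtColor(im,cv2.COLOR_RGB2HSV)
    if c=="top":
        for n,(u,v) in dict(blank=(182,231),caul=(190,196),key=(414,213),press=(312,190),steel=(300,215)).items(): print(n,hsv[v,u],P[v,u].round(3))
    show(c+" blank",rects(im,P,(0,90,40),(12,200,200),(0.008,0.026),B))
    show(c+" caul",rects(im,P,(8,40,120),(25,160,255),(0.008,0.055),B))
    show(c+" key",rects(im,P,(0,200,100),(8,255,255),(0.05,0.075),B,10)); 
    show(c+" green",rects(im,P,(60,60,30),(88,255,255),(0.005,0.2),(0.4,0.75,-.15,.15)))
    show(c+" white",rects(im,P,(0,0,150),(180,50,255),(0.1,0.14),(0.4,0.75,-.15,.15)))
E
```

```text
blank [  7 112 194] [0.44  0.395 0.011]
caul [ 15  82 214] [0.553 0.365 0.042]
key [179 147 249] [ 0.499 -0.367  0.061]
press [ 74  67 153] [ 0.581 -0.035  0.01 ]
steel [ 73  67 187] [ 0.481 -0.002  0.138]
top blank {'px': [181.0, 231.0], 'n': 488, 'c': [0.4408, 0.3983], 'mean': [0.4403, 0.3972], 'size': [0.054, 0.107], 'yaw': 0.186, 'z': 0.0156}
top blank {'px': [224.0, 234.0], 'n': 477, 'c': [0.4304, 0.2539], 'mean': [0.4298, 0.2543], 'size': [0.052, 0.104], 'yaw': 0.097, 'z': 0.0157}
top blank {'px': [349.0, 246.0], 'n': 482, 'c': [0.3953, -0.1587], 'mean': [0.3955, -0.1588], 'size': [0.051, 0.105], 'yaw': -0.387, 'z': 0.0154}
top caul {'px': [388.0, 115.0], 'n': 48, 'c': [0.8438, -0.2953], 'mean': [0.8427, -0.295], 'size': [0.012, 0.052], 'yaw': 1.488, 'z': 0.018}
top caul {'px': [363.0, 117.0], 'n': 27, 'c': [0.833, -0.2069], 'mean': [0.8342, -0.2059], 'size': [0.011, 0.028], 'yaw': 0.637, 'z': 0.0176}
top caul {'px': [356.0, 163.0], 'n': 266, 'c': [0.6739, -0.1822], 'mean': [0.6731, -0.1822], 'size': [0.088, 0.092], 'yaw': -0.039, 'z': 0.0235}
top caul {'px': [193.0, 190.0], 'n
[... 1982 characters left out ...]
2.0, 134.0], 'n': 241, 'c': [0.5734, 0.3604], 'mean': [0.5712, 0.3571], 'size': [0.059, 0.111], 'yaw': -0.347, 'z': 0.0157}
side key {'px': [354.0, 275.0], 'n': 71, 'c': [0.4939, -0.3642], 'mean': [0.4949, -0.3673], 'size': [0.015, 0.044], 'yaw': -0.409, 'z': 0.0613}
side key {'px': [376.0, 335.0], 'n': 43, 'c': [0.4563, -0.5626], 'mean': [0.4557, -0.5645], 'size': [0.013, 0.044], 'yaw': 0.442, 'z': 0.0612}
side green {'px': [317.0, 194.0], 'n': 1123, 'c': [0.5648, 0.0077], 'mean': [0.5476, -0.0078], 'size': [0.107, 0.214], 'yaw': 0.142, 'z': 0.0164}
side white {'px': [322.0, 171.0], 'n': 262, 'c': [0.5762, 0.0137], 'mean': [0.5762, 0.0097], 'size': [0.068, 0.087], 'yaw': 0.291, 'z': 0.1204}
```

```bash
cat >> h.py <<'E'
from scipy.spatial.transform import Rotation as Ro
def plan(*wps):
    """waypoints (x,y,z,yaw): prints spin (done first) then tool-frame offset"""
    o=get_obs(); p=np.array(o["tcp_pos"]); R=Ro.from_euler("xyz",o["tcp_rot"]); yaw=o["tcp_rot"][2]
    print("t",round(o["clock"],1),"tcp",p.round(4),np.round(o["tcp_rot"],4),"w",round(o["grip_width"],4),"F",np.round(o["wrist_force"],1),"q6",round(o["joint_pos"][5],2))
    for x,y,z,w in wps:
        s=(yaw-w+np.pi/2)%np.pi-np.pi/2
        R=R*Ro.from_rotvec([0,0,s]); d=R.inv().apply(np.array([x,y,z])-p)
        print("spin %.3f (%.1f rows) off %s n>=%.1f"%(s,abs(s)/.149,d.round(4).tolist(),np.linalg.norm(d)/.05)); p=np.array([x,y,z]); yaw=yaw-s
E
python3 - <<'E'
from h import *
plan((0.567,0.008,0.40,0.12),(0.50,0.008,0.40,0.12))
ci=camera_info("wrist"); R=cv2.Rodrigues(np.array(ci["rvec"]))[0]; print("cam pos",-R.T@np.ravel(ci["tvec"]),"axes(world rows x,y,z)",R.round(2).tolist())
E
```

```text
t 1.0 tcp [ 0.19   -0.6216  0.2533] [-3.1415 -0.      0.2968] w 0.0855 F [-0.7 -0.4  0.2] q6 -0.08
spin 0.177 (1.2 rows) off [0.4496, -0.5799, -0.1467] n>=15.0
spin 0.000 (0.0 rows) off [-0.0665, -0.008, 0.0] n>=1.3
cam pos [ 0.26588846 -0.59806665  0.37438414] axes(world rows x,y,z) [[0.29, -0.96, -0.0], [-0.91, -0.28, 0.31], [-0.29, -0.09, -0.95]]
```

Call:
arm_command --series '[{"offset": [0,0,-0.02],"spin": 0.09},{"offset": [0,0,-0.02],"spin": 0.087},{"offset": [0.03,-0.04,-0.01],"spin": 0},{"offset": [0.03,-0.04,-0.01],"spin": 0},{"offset": [0.03,-0.04,-0.01],"spin": 0},{"offset": [0.03,-0.04,-0.01],"spin": 0},{"offset": [0.03,-0.038,-0.01],"spin": 0},{"offset": [0.03,-0.038,-0.01],"spin": 0},{"offset": [0.03,-0.038,-0.01],"spin": 0},{"offset": [0.03,-0.038,-0.01],"spin": 0},{"offset": [0.03,-0.038,-0.01],"spin": 0},{"offset": [0.03,-0.038,-0.01],"spin": 0}]' --jaw 1

```text
clock: 2.2
tcp_pos: [0.4402, -0.202, 0.3933]
tcp_rot: [3.141, -0.001, 0.12]
wrist_force: [0.9, -0.9, 0.7]
grip_width: 0.085
grasp_force: 0.0
```

Call:
arm_command --series '[{"offset": [0.03,-0.038,0],"spin": 0},{"offset": [0.03,-0.038,0],"spin": 0},{"offset": [0.03,-0.038,0],"spin": 0},{"offset": [0.03,-0.038,0],"spin": 0},{"offset": [0.03,-0.04,0],"spin": 0},{"offset": [0,0,0],"spin": 0},{"offset": [0,0,0],"spin": 0}]'

```text
clock: 2.9
tcp_pos: [0.5658, 0.0057, 0.3922]
tcp_rot: [3.141, 0.001, 0.122]
wrist_force: [-0.6, -0.0, 0.1]
grip_width: 0.0855
grasp_force: 0.0
```

```bash
python3 - <<'E'
from h import *
plan((0.567,0.008,0.40,0.12))
ci,im,d,P=full("wrist"); save("wrist1.png",im,1.25); np.savez("wrist1.npz",im=im,P=P)
for t in ["press","catch_left"]: print(t,place_of("wrist",t)[:2])
ci,im,d,P=full("top"); B=(0.1,0.95,-0.8,0.8); show("top blank",rects(im,P,(0,90,40),(12,200,200),(0.008,0.026),B)); save("top1.png",im,1.25)
E
```

```text
t 2.9 tcp [0.5658 0.0057 0.3922] [3.1414e+00 9.0000e-04 1.2220e-01] w 0.0855 F [-0.6 -0.   0.1] q6 1.36
spin 0.002 (0.0 rows) off [0.0015, -0.0021, -0.0078] n>=0.2
press [{'xyz': [0.5667, 0.0105, 0.0016], 'score': 0.68}]Traceback (most recent call last):
  File "<stdin>", line 4, in <module>
ValueError: it knows: blank_a_mid, blank_b_mid, blank_c_mid, blank_d_mid, catch_level, caul_mid, glue_bottle, key_grip, multimeter, pliers, press, screwdriver, tape_roll
```

View pics/wrist1.png

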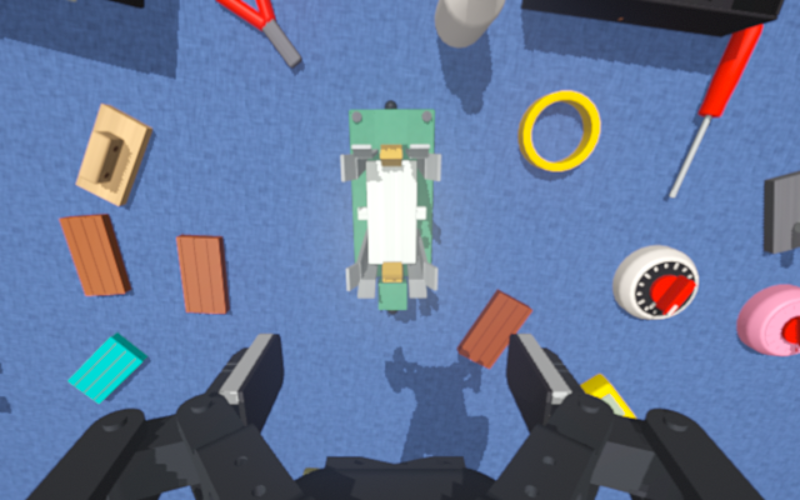

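```bash
python3 - <<'E'
from h import *
f=np.load("wrist1.npz"); im,P=f["im"],f["P"]; B=(0.42,0.72,-.1,.12)
show("platen",rects(im,P,(0,0,170),(180,40,255),(0.11,0.13),B))
show("brass",rects(im,P,(12,90,80),(30,255,255),(0.1,0.18),B,10))
show("high",rects(im,P,(0,0,0),(180,255,255),(0.15,0.2),B,10))
show("low",rects(im,P,(0,0,0),(180,255,255),(0.004,0.2),B,10))
B=(0.1,0.95,-0.8,0.8)
show("blank",rects(im,P,(0,90,40),(12,210,220),(0.005,0.026),B)); show("caul",rects(im,P,(8,40,120),(22,160,255),(0.008,0.022),B))
show("handle",rects(im,P,(8,40,100),(22,160,255),(0.035,0.06),B))
ci,im,d,P=full("top"); show("top blank",rects(im,P,(0,90,40),(12,200,200),(0.008,0.026),B)); save("top1.png",im,1.25)
E
```

```text
platen {'px': [313.0, 170.0], 'n': 3244, 'c': [0.5684, 0.0106], 'mean': [0.57, 0.0103], 'size': [0.069, 0.105], 'yaw': 0.122, 'z': 0.1205}
brass {'px': [312.0, 123.0], 'n': 253, 'c': [0.6275, 0.0179], 'mean': [0.628, 0.0176], 'size': [0.017, 0.019], 'yaw': -1.449, 'z': 0.1374}
brass {'px': [313.0, 218.0], 'n': 244, 'c': [0.5091, 0.0016], 'mean': [0.5115, 0.0025], 'size': [0.02, 0.023], 'yaw': 0.109, 'z': 0.137}
high {'px': [283.0, 129.0], 'n': 436, 'c': [0.6187, 0.0463], 'mean': [0.6197, 0.0486], 'size': [0.026, 0.03], 'yaw': 0.118, 'z': 0.1696}
high {'px': [341.0, 129.0], 'n': 427, 'c': [0.6262, -0.012], 'mean': [0.6276, -0.0142], 'size': [0.026, 0.029], 'yaw': 0.096, 'z': 0.1693}
high {'px': [288.0, 225.0], 'n': 453, 'c': [0.5107, 0.0318], 'mean': [0.5093, 0.0328], 'size': [0.026, 0.031], 'yaw': 0.092, 'z': 0.1683}
high {'px': [339.0, 225.0], 'n': 440, 'c': [0.5192, -0.0261], 'mean': [0.5175, -0.0273], 'size': [0.026, 0.03], 'yaw': 0.118, 'z': 0.1677}
low {'px': [313.0, 162.0], 'n': 10410, 'c': [0.5688, 0.0102], 'mean': [0.5776, 0.0109], 'size': [0.105, 0.214], 'yaw': 0.128, 'z': 0
[... 1119 characters left out ...]
{'px': [392.0, 283.0], 'n': 41, 'c': [0.3605, -0.1575], 'mean': [0.361, -0.159], 'size': [0.01, 0.033], 'yaw': -0.37, 'z': 0.0169}
handle {'px': [76.0, 126.0], 'n': 696, 'c': [0.5772, 0.3626], 'mean': [0.5777, 0.3609], 'size': [0.023, 0.06], 'yaw': -0.408, 'z': 0.0433}
top blank {'px': [181.0, 231.0], 'n': 495, 'c': [0.4404, 0.3983], 'mean': [0.4402, 0.3974], 'size': [0.055, 0.106], 'yaw': 0.189, 'z': 0.0154}
top blank {'px': [224.0, 234.0], 'n': 484, 'c': [0.4303, 0.2543], 'mean': [0.4298, 0.2544], 'size': [0.053, 0.106], 'yaw': 0.085, 'z': 0.0153}
top blank {'px': [349.0, 245.0], 'n': 486, 'c': [0.3953, -0.1586], 'mean': [0.3957, -0.159], 'size': [0.051, 0.106], 'yaw': -0.379, 'z': 0.0157}
```

View pics/top1.png

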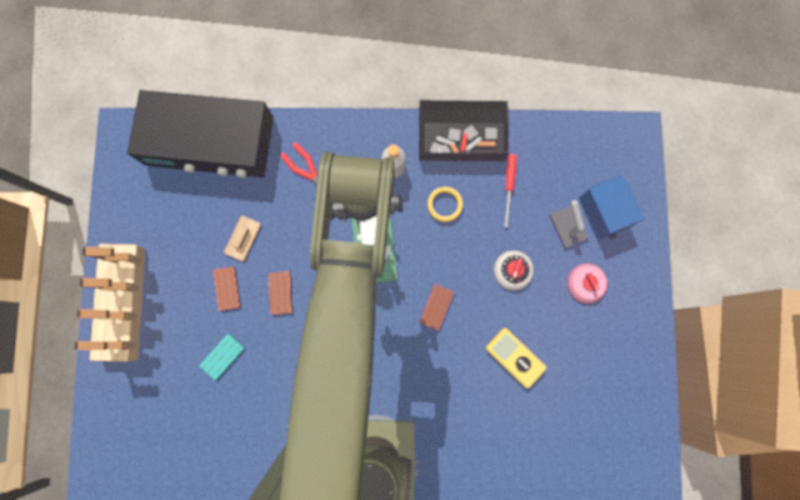

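Only three blanks are present: the area the arm hid earlier, now seen in the second top view, has none. The wrist view confirms the choices: brown blanks at (95,255), (203,274) and (495,328), caul at (114,155), white timer's red key at (672,292), and turquoise (108,368) and pink (785,320) rejected. The press centre is about (0.5686, 0.010), yaw 0.125.

```bash
python3 - <<'E'
from h import *
plan((0.398,-0.158,0.10,-0.388),(0.398,-0.158,0.025,-0.388),(0.398,-0.158,0.22,-0.388),(0.5686,0.010,0.22,0.125))
E
```

```text
t 3.0 tcp [0.5652 0.0037 0.3927] [ 3.1413e+00 -2.0000e-04  1.1840e-01] w 0.0852 F [ 0.7 -0.2 -2. ] q6 1.36
spin 0.506 (3.4 rows) off [-0.0937, 0.2129, 0.2927] n>=7.5
spin 0.000 (0.0 rows) off [-0.0, -0.0, 0.075] n>=1.5
spin 0.000 (0.0 rows) off [0.0001, 0.0, -0.195] n>=3.9
spin -0.513 (3.4 rows) off [0.1902, -0.1454, -0.0] n>=4.8
```

Call:
arm_command --series '[{"offset": [0,0,0.02],"spin": 0.126},{"offset": [0,0,0.02],"spin": 0.126},{"offset": [0,0,0.02],"spin": 0.127},{"offset": [0,0,0.02],"spin": 0.127},{"offset": [-0.014,0.033,0.03],"spin": 0},{"offset": [-0.014,0.033,0.03],"spin": 0},{"offset": [-0.014,0.033,0.03],"spin": 0},{"offset": [-0.014,0.033,0.03],"spin": 0},{"offset": [-0.014,0.033,0.03],"spin": 0},{"offset": [-0.014,0.033,0.03],"spin": 0},{"offset": [-0.01,0.015,0.033],"spin": 0},{"offset": [0,0,0],"spin": 0}]'

```text
clock: 4.25
tcp_pos: [0.3931, -0.1573, 0.095]
tcp_rot: [-3.141, 0.009, -0.392]
wrist_force: [0.7, 0.4, -0.5]
grip_width: 0.0853
grasp_force: 0.0
```

```bash
cat >> h.py <<'E'
def avg(n=4,cam="wrist"):
    """average pose over n control periods (camera calls); returns last frame"""
    ps=[]
    for i in range(n):
        o=get_obs(); ps.append(np.r_[o["tcp_pos"],o["tcp_rot"][2]]); f=full(cam)
    ps=np.array(ps); print("pose mean",ps.mean(0).round(4),"sd",ps.std(0).round(4)); return ps.mean(0),f
E
python3 - <<'E'
from h import *
p,f=avg(4); ci,im,d,P=f; B=(0.1,0.95,-0.8,0.8)
show("blank",rects(im,P,(0,90,40),(12,210,220),(0.002,0.026),B)); save("w2.png",im)
plan((0.398,-0.158,0.10,-0.388))
E
```

```text
pose mean [ 0.3966 -0.1577  0.0986 -0.3897] sd [0.0024 0.0003 0.0024 0.0016]
blank {'px': [318.0, 220.0], 'n': 11171, 'c': [0.3974, -0.1587], 'mean': [0.402, -0.1606], 'size': [0.055, 0.109], 'yaw': -0.388, 'z': 0.0165}
t 4.5 tcp [ 0.4    -0.158   0.1019] [ 3.1413 -0.0042 -0.3865] w 0.0856 F [ 0.9 -0.2  0.7] q6 1.46
spin 0.001 (0.0 rows) off [-0.0019, 0.0007, 0.0019] n>=0.1
```

View pics/w2.png

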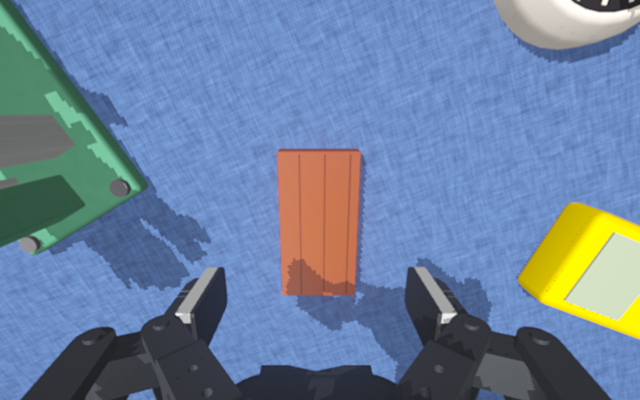

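The close crop shows the reddish-brown blank at (319,222), aligned between the open fingers. I'm descending to grip it.

Call:
arm_command --series '[{"offset": [-0.002,0,0.04],"spin": 0},{"offset": [0,0,0.035],"spin": 0},{"offset": [0,0,0],"spin": 0},{"offset": [0,0,0],"spin": 0},{"offset": [0,0,0],"spin": 0}]'

```text
clock: 4.95
tcp_pos: [0.3988, -0.1573, 0.0273]
tcp_rot: [3.141, -0.005, -0.385]
wrist_force: [0.6, -1.3, 1.1]
grip_width: 0.0856
grasp_force: 0.0
```

Call:
arm_command --series '[{"offset": [0,0,0],"spin": 0},{"offset": [0,0,0],"spin": 0},{"offset": [0,0,0],"spin": 0},{"offset": [0,0,0],"spin": 0},{"offset": [0,0,0],"spin": 0},{"offset": [0,0,0],"spin": 0},{"offset": [0,0,0],"spin": 0},{"offset": [0,0,0],"spin": 0}]' --jaw 0 --newtons 60

```text
clock: 5.75
tcp_pos: [0.3979, -0.1572, 0.0266]
tcp_rot: [3.141, -0.003, -0.386]
wrist_force: [-1.3, 1.8, 7.5]
grip_width: 0.0543
grasp_force: 63.5
```

Call:
arm_command --series '[{"offset": [0,0,-0.03],"spin": 0},{"offset": [0,0,-0.045],"spin": 0},{"offset": [0,0,-0.045],"spin": 0},{"offset": [0,0,-0.04],"spin": 0},{"offset": [0,0,-0.035],"spin": -0.126},{"offset": [0,0,0],"spin": -0.128},{"offset": [0,0,0],"spin": -0.128},{"offset": [0,0,0],"spin": -0.128},{"offset": [0,0,0],"spin": 0}]'

```text
clock: 6.65
tcp_pos: [0.3963, -0.1564, 0.2198]
tcp_rot: [3.141, -0.0, 0.123]
wrist_force: [0.7, 0.0, -0.8]
grip_width: 0.0541
grasp_force: 64.0
```

```bash
python3 - <<'E'
from h import *
avg(3,"wrist"); plan((0.5686,0.010,0.22,0.125))
E
```

```text
pose mean [ 0.3963 -0.1564  0.2197  0.1219] sd [0.     0.     0.0001 0.0011]
t 6.8 tcp [ 0.3963 -0.1564  0.2195] [-3.1415e+00  1.0000e-04  1.2150e-01] w 0.0539 F [-0.2 -0.3 -0.8] q6 0.95
spin -0.003 (0.0 rows) off [0.1917, -0.1436, -0.0005] n>=4.8
```

Call:
arm_command --series '[{"offset": [0.038,-0.029,0],"spin": 0},{"offset": [0.038,-0.029,0],"spin": 0},{"offset": [0.038,-0.029,0],"spin": 0},{"offset": [0.038,-0.029,0],"spin": 0},{"offset": [0.0395,-0.028,0],"spin": 0},{"offset": [0,0,0],"spin": -0.003},{"offset": [0,0,0],"spin": 0},{"offset": [0,0,0],"spin": 0},{"offset": [0,0,0],"spin": 0}]'

```text
clock: 7.7
tcp_pos: [0.568, 0.0092, 0.2196]
tcp_rot: [3.141, 0.0, 0.125]
wrist_force: [0.1, 0.0, -0.8]
grip_width: 0.0541
grasp_force: 64.0
```

```bash
python3 - <<'E'
from h import *
p,f=avg(2,"wrist"); ci,im,d,P=f; save("w3.png",im)
B=(0.4,0.75,-.12,.14)
show("blank",rects(im,P,(0,90,40),(12,215,255),(0.18,0.25),B))
show("high",rects(im,P,(0,0,0),(180,70,255),(0.15,0.178),B,60))
plan((0.5686,0.010,0.16,0.125))
E
```

```text
pose mean [0.568  0.0092 0.2197 0.1249] sd [0.     0.     0.0001 0.    ]
blank {'px': [316.0, 261.0], 'n': 23457, 'c': [0.5689, 0.0097], 'mean': [0.5772, 0.0107], 'size': [0.056, 0.11], 'yaw': 0.122, 'z': 0.2096}
high {'px': [257.0, 151.0], 'n': 1519, 'c': [0.6212, 0.0489], 'mean': [0.6212, 0.0488], 'size': [0.02, 0.039], 'yaw': -0.704, 'z': 0.1711}
high {'px': [373.0, 150.0], 'n': 1472, 'c': [0.6298, -0.0143], 'mean': [0.6295, -0.0142], 'size': [0.02, 0.038], 'yaw': 0.974, 'z': 0.1712}
high {'px': [257.0, 325.0], 'n': 144, 'c': [0.5112, 0.0398], 'mean': [0.5096, 0.0408], 'size': [0.005, 0.02], 'yaw': -0.166, 'z': 0.1728}
high {'px': [374.0, 325.0], 'n': 140, 'c': [0.5208, -0.0336], 'mean': [0.5193, -0.0349], 'size': [0.005, 0.018], 'yaw': 0.417, 'z': 0.1727}
t 7.8 tcp [0.5681 0.0092 0.2198] [ 3.1414e+00 -5.0000e-04  1.2500e-01] w 0.0539 F [-0.4  0.3 -1. ] q6 1.37
spin 0.000 (0.0 rows) off [0.0005, -0.0008, 0.0598] n>=1.2
```

View pics/w3.png

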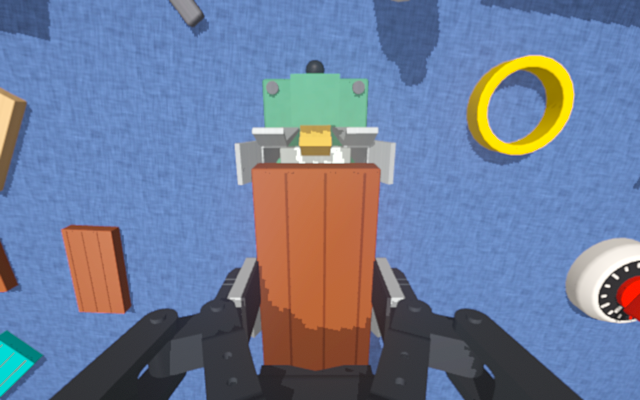

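The blank is squarely held over the press between the guides: top edge at (317,168), far brass catch at (316,138). I'm lowering it now.

Call:
arm_command --series '[{"offset": [0,0,0.03],"spin": 0},{"offset": [0,0,0.02],"spin": 0},{"offset": [0,0,0.004],"spin": 0},{"offset": [0,0,0],"spin": 0},{"offset": [0,0,0.003],"spin": 0},{"offset": [0,0,0],"spin": 0},{"offset": [0,0,0],"spin": 0}]'

```text
clock: 8.5
tcp_pos: [0.5695, 0.0098, 0.1641]
tcp_rot: [3.141, -0.002, 0.127]
wrist_force: [-0.1, -0.4, 2.9]
grip_width: 0.054
grasp_force: 64.3
```

Call:
arm_command --series '[{"offset": [0,0,0.004],"spin": 0},{"offset": [0,0,0.004],"spin": 0},{"offset": [0,0,0.004],"spin": 0},{"offset": [0,0,0.004],"spin": 0},{"offset": [0,0,0],"spin": 0}]'

```text
clock: 9.0
tcp_pos: [0.5682, 0.0102, 0.1458]
tcp_rot: [-3.141, 0.002, 0.127]
wrist_force: [-1.6, 0.8, 3.5]
grip_width: 0.054
grasp_force: 64.5
```

```bash
cat >> h.py <<'E'
def inpress(zr=(0.09,0.22)):
    p,f=avg(2); ci,im,d,P=f
    show("blank",rects(im,P,(0,90,40),(12,215,255),zr,(0.4,0.75,-.12,.14),80)); show("brass",rects(im,P,(12,90,80),(30,255,255),(0.1,0.18),(0.42,0.72,-.1,.12),20))
    return im
E
python3 - <<'E'
from h import *
save("w4.png",inpress()); plan((0.5686,0.010,0.13,0.125))
E
```

```text
pose mean [0.5682 0.0102 0.146  0.1268] sd [0.     0.     0.0002 0.    ]
blank {'px': [316.0, 263.0], 'n': 23074, 'c': [0.5687, 0.0107], 'mean': [0.5763, 0.0116], 'size': [0.056, 0.11], 'yaw': 0.127, 'z': 0.136}
brass {'px': [317.0, 150.0], 'n': 1564, 'c': [0.6297, 0.0167], 'mean': [0.6308, 0.0179], 'size': [0.014, 0.025], 'yaw': -1.445, 'z': 0.1407}
t 9.1 tcp [0.5682 0.0102 0.1463] [-3.1412e+00  1.6000e-03  1.2680e-01] w 0.054 F [-3.2  0.6  2.6] q6 1.37
spin 0.002 (0.0 rows) off [0.0004, 0.0002, 0.0163] n>=0.3
```

Call:
arm_command --series '[{"offset": [0,0,0.004],"spin": 0},{"offset": [0,0,0.004],"spin": 0},{"offset": [0,0,0.004],"spin": 0},{"offset": [0,0,0.004],"spin": 0},{"offset": [0,0,0],"spin": 0},{"offset": [0,0,0],"spin": 0}]'

```text
clock: 9.7
tcp_pos: [0.569, 0.0101, 0.1316]
tcp_rot: [3.142, -0.001, 0.127]
wrist_force: [-3.2, 1.4, 6.9]
grip_width: 0.0541
grasp_force: 64.9
```

```bash
python3 - <<'E'
from h import *
save("w5.png",inpress()); plan((0.5686,0.010,0.13,0.125))
E
```

```text
pose mean [0.569  0.0101 0.1317 0.1268] sd [0. 0. 0. 0.]
blank {'px': [316.0, 270.0], 'n': 21414, 'c': [0.5698, 0.0107], 'mean': [0.5738, 0.0111], 'size': [0.056, 0.109], 'yaw': 0.128, 'z': 0.1216}
brass {'px': [317.0, 165.0], 'n': 2687, 'c': [0.6258, 0.0151], 'mean': [0.6277, 0.0174], 'size': [0.022, 0.031], 'yaw': -1.452, 'z': 0.1351}
t 9.8 tcp [0.569  0.0101 0.1317] [ 3.1415e+00 -6.0000e-04  1.2680e-01] w 0.0543 F [-3.3  0.4  6.4] q6 1.37
spin 0.002 (0.0 rows) off [-0.0004, 0.0001, 0.0017] n>=0.0
```

Call:
arm_command --series '[{"offset": [0,0,0.003],"spin": 0},{"offset": [0,0,0],"spin": 0},{"offset": [0,0,0],"spin": 0}]'

```text
clock: 10.1
tcp_pos: [0.5692, 0.0101, 0.1289]
tcp_rot: [3.141, -0.001, 0.127]
wrist_force: [-2.6, 0.9, 7.9]
grip_width: 0.0541
grasp_force: 64.9
```

Call:
arm_command --series '[{"offset": [0,0,0],"spin": 0},{"offset": [0,0,0],"spin": 0},{"offset": [0,0,0],"spin": 0},{"offset": [0,0,0],"spin": 0},{"offset": [0,0,0],"spin": 0},{"offset": [0,0,-0.03],"spin": 0},{"offset": [0,0,-0.05],"spin": 0},{"offset": [0,0,-0.05],"spin": 0},{"offset": [0,0,-0.04],"spin": 0},{"offset": [-0.02,0,-0.04],"spin": 0},{"offset": [-0.03,0,0],"spin": 0},{"offset": [0,0,0],"spin": 0}]' --jaw 1

```text
clock: 11.3
tcp_pos: [0.5179, 0.0036, 0.3398]
tcp_rot: [3.141, -0.004, 0.126]
wrist_force: [0.5, -0.2, -0.2]
grip_width: 0.0857
grasp_force: 0.0
```

```bash
python3 - <<'E'
from h import *
im=inpress(); save("w6.png",im)
ci,im,d,P=full("wrist");B=(0.1,0.95,-0.8,0.8)
show("blank",rects(im,P,(0,90,40),(12,210,220),(0.002,0.026),B)); show("handle",rects(im,P,(8,40,100),(22,160,255),(0.035,0.06),B))
cv2.imwrite("pics/w6c.png",cv2.resize(im[60:280,200:430,::-1],None,fx=2,fy=2))
E
```

```text
pose mean [0.5182 0.0036 0.3391 0.1265] sd [0.0003 0.0001 0.0008 0.    ]
blank {'px': [316.0, 134.0], 'n': 5282, 'c': [0.569, 0.0117], 'mean': [0.572, 0.0108], 'size': [0.058, 0.109], 'yaw': 0.127, 'z': 0.1256}
brass {'px': [316.0, 77.0], 'n': 489, 'c': [0.627, 0.0181], 'mean': [0.6267, 0.0174], 'size': [0.021, 0.021], 'yaw': -1.447, 'z': 0.1364}
brass {'px': [316.0, 193.0], 'n': 397, 'c': [0.5093, 0.0021], 'mean': [0.5122, 0.0027], 'size': [0.022, 0.024], 'yaw': 0.157, 'z': 0.1352}
blank {'px': [44.0, 183.0], 'n': 3270, 'c': [0.4421, 0.3982], 'mean': [0.445, 0.3948], 'size': [0.058, 0.109], 'yaw': 0.193, 'z': 0.0165}
blank {'px': [143.0, 201.0], 'n': 2880, 'c': [0.4319, 0.2552], 'mean': [0.4349, 0.2531], 'size': [0.057, 0.11], 'yaw': 0.081, 'z': 0.0165}
handle {'px': [40.0, 89.0], 'n': 1053, 'c': [0.5773, 0.3622], 'mean': [0.5777, 0.3601], 'size': [0.023, 0.06], 'yaw': -0.389, 'z': 0.0432}
```

View pics/w6c.png

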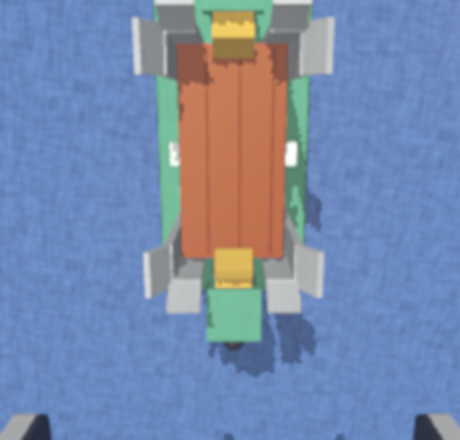

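The first blank lies flat at .1256 m with both brass catches over its ends, at (234,35) and (234,268). Next is the blank at (0.432, 0.255).

```bash
python3 - <<'E'
from h import *
plan((0.432,0.255,0.10,0.081),(0.432,0.255,0.027,0.081),(.432,.255,.22,.081),(0.5686,0.010,0.22,0.126))
E
```

```text
t 11.4 tcp [0.5191 0.0038 0.3368] [-3.1413e+00  7.0000e-04  1.2670e-01] w 0.0857 F [ 0.3 -0.2 -0. ] q6 1.35
spin 0.046 (0.3 rows) off [-0.0663, -0.2574, 0.2369] n>=7.1
spin 0.000 (0.0 rows) off [0.0001, 0.0, 0.073] n>=1.5
spin 0.000 (0.0 rows) off [-0.0001, -0.0, -0.193] n>=3.9
spin -0.045 (0.3 rows) off [0.1047, 0.2602, -0.0001] n>=5.6
```

Call:
arm_command --series '[{"offset": [0,0,0],"spin": 0.046},{"offset": [-0.011,-0.043,0.01],"spin": 0},{"offset": [-0.011,-0.043,0.015],"spin": 0},{"offset": [-0.011,-0.043,0.02],"spin": 0},{"offset": [-0.011,-0.043,0.022],"spin": 0},{"offset": [-0.011,-0.043,0.022],"spin": 0},{"offset": [-0.011,-0.042,0.022],"spin": 0},{"offset": [0,0,0.046],"spin": 0},{"offset": [0,0,0.046],"spin": 0},{"offset": [0,0,0.032],"spin": 0},{"offset": [0,0,0],"spin": 0},{"offset": [0,0,0],"spin": 0}]'

```text
clock: 12.65
tcp_pos: [0.4325, 0.2546, 0.1019]
tcp_rot: [3.141, 0.002, 0.081]
wrist_force: [0.2, -0.3, 1.2]
grip_width: 0.0855
grasp_force: 0.0
```

```bash
cat >> h.py <<'E'
def bench():
    p,f=avg(2); ci,im,d,P=f; B=(0.1,0.95,-0.8,0.8)
    show("blank",rects(im,P,(0,90,40),(12,210,220),(0.002,0.026),B,200)); show("handle",rects(im,P,(8,40,100),(22,160,255),(0.035,0.06),B))
    return im
E
python3 - <<'E'
from h import *
bench(); plan((0.432,0.255,0.027,0.081))
E
```

```text
pose mean [0.4331 0.2549 0.1028 0.0808] sd [0.0006 0.0002 0.0009 0.0001]
blank {'px': [114.0, 189.0], 'n': 13579, 'c': [0.4422, 0.3991], 'mean': [0.4471, 0.397], 'size': [0.058, 0.109], 'yaw': 0.193, 'z': 0.0165}
blank {'px': [315.0, 219.0], 'n': 10938, 'c': [0.4318, 0.2559], 'mean': [0.4369, 0.2564], 'size': [0.055, 0.11], 'yaw': 0.078, 'z': 0.0165}
handle {'px': [116.0, 10.0], 'n': 942, 'c': [0.5516, 0.3704], 'mean': [0.5528, 0.3681], 'size': [0.012, 0.025], 'yaw': -1.424, 'z': 0.0425}
t 12.8 tcp [0.4343 0.2553 0.1047] [-3.1404 -0.0033  0.0806] w 0.0854 F [-0.  -0.2  0.7] q6 1.92
spin -0.000 (0.0 rows) off [-0.0025, 0.0002, 0.0777] n>=1.6
```

Call:
arm_command --series '[{"offset": [-0.001,0,0.04],"spin": 0},{"offset": [0,0,0.036],"spin": 0},{"offset": [0,0,0],"spin": 0},{"offset": [0,0,0],"spin": 0},{"offset": [0,0,0],"spin": 0}]'

```text
clock: 13.25
tcp_pos: [0.4339, 0.2555, 0.0297]
tcp_rot: [-3.14, -0.005, 0.081]
wrist_force: [0.7, 0.1, 0.8]
grip_width: 0.0855
grasp_force: 0.0
```

Call:
arm_command --series '[{"offset": [0,0,0],"spin": 0},{"offset": [0,0,0],"spin": 0},{"offset": [0,0,0],"spin": 0},{"offset": [0,0,0],"spin": 0},{"offset": [0,0,0],"spin": 0},{"offset": [0,0,0],"spin": 0},{"offset": [0,0,0],"spin": 0}]' --jaw 0 --newtons 70

```text
clock: 13.95
tcp_pos: [0.4331, 0.2552, 0.0289]
tcp_rot: [-3.141, -0.003, 0.081]
wrist_force: [-1.3, -0.7, 7.4]
grip_width: 0.0532
grasp_force: 73.4
```

Call:
arm_command --series '[{"offset": [0,0,-0.03],"spin": 0},{"offset": [0,0,-0.045],"spin": 0},{"offset": [0,0,-0.045],"spin": 0},{"offset": [0,0,-0.045],"spin": 0},{"offset": [0,0,-0.03],"spin": -0.045},{"offset": [0.017,0.043,0],"spin": 0},{"offset": [0.017,0.043,0],"spin": 0},{"offset": [0.017,0.043,0],"spin": 0},{"offset": [0.017,0.043,0],"spin": 0},{"offset": [0.017,0.043,0],"spin": 0},{"offset": [0.017,0.043,0],"spin": 0},{"offset": [0,0,0],"spin": 0}]'

```text
clock: 15.15
tcp_pos: [0.5669, 0.007, 0.2219]
tcp_rot: [3.14, -0.001, 0.12]
wrist_force: [0.3, 0.5, -0.1]
grip_width: 0.0536
grasp_force: 74.3
```

```bash
python3 - <<'E'
from h import *
from h import full
avg(3); inpress((0.18,.25)); plan((0.5686,0.010,0.164,0.126))
E
```

```text
pose mean [0.5659 0.0088 0.2217 0.1219] sd [0.0007 0.0014 0.0002 0.0013]
pose mean [0.5647 0.0117 0.2214 0.1257] sd [0.0001 0.0003 0.     0.0006]
blank {'px': [316.0, 262.0], 'n': 22808, 'c': [0.564, 0.0124], 'mean': [0.5722, 0.0133], 'size': [0.056, 0.11], 'yaw': 0.124, 'z': 0.209}
brass {'px': [320.0, 136.0], 'n': 990, 'c': [0.6267, 0.015], 'mean': [0.6271, 0.0174], 'size': [0.021, 0.029], 'yaw': -1.448, 'z': 0.1345}
t 15.4 tcp [0.5646 0.0123 0.2215] [-3.1413e+00  2.0000e-04  1.2700e-01] w 0.0536 F [-0.1 -0.9 -0.5] q6 1.37
spin 0.001 (0.0 rows) off [0.0037, 0.0028, 0.0575] n>=1.2
```

Call:
arm_command --series '[{"offset": [0.0048,0.0025,0],"spin": 0},{"offset": [0,0,0.03],"spin": 0},{"offset": [0,0,0.018],"spin": 0},{"offset": [0,0,0.004],"spin": 0},{"offset": [0,0,0],"spin": 0},{"offset": [0,0,0],"spin": 0}]'

```text
clock: 16.0
tcp_pos: [0.5708, 0.0098, 0.1707]
tcp_rot: [3.141, -0.002, 0.126]
wrist_force: [0.4, -0.1, -0.9]
grip_width: 0.0533
grasp_force: 74.3
```

Call:
arm_command --series '[{"offset": [0,0,0.004],"spin": 0},{"offset": [0,0,0.004],"spin": 0},{"offset": [0,0,0.004],"spin": 0},{"offset": [0,0,0.004],"spin": 0},{"offset": [0,0,0],"spin": 0},{"offset": [0,0,0],"spin": 0}]'

```text
clock: 16.6
tcp_pos: [0.571, 0.0094, 0.1541]
tcp_rot: [3.141, -0.002, 0.126]
wrist_force: [2.5, -0.1, 2.7]
grip_width: 0.0527
grasp_force: 74.7
```

```bash
python3 - <<'E'
from h import *
inpress(); plan((0.5686,0.010,0.131,0.126))
E
```

```text
pose mean [0.571  0.0094 0.1541 0.1256] sd [0. 0. 0. 0.]
blank {'px': [316.0, 264.0], 'n': 22538, 'c': [0.5706, 0.0091], 'mean': [0.5777, 0.0106], 'size': [0.062, 0.111], 'yaw': 0.17, 'z': 0.1417}
brass {'px': [314.0, 152.0], 'n': 1296, 'c': [0.6311, 0.0153], 'mean': [0.6316, 0.018], 'size': [0.014, 0.029], 'yaw': -1.447, 'z': 0.141}
t 16.7 tcp [0.5709 0.0094 0.1541] [ 3.1413e+00 -1.9000e-03  1.2560e-01] w 0.0531 F [2.6 0.1 3.3] q6 1.37
spin -0.000 (0.0 rows) off [-0.0022, -0.0009, 0.0231] n>=0.5
```

Call:
arm_command --series '[{"offset": [-0.0015,-0.0005,0.003],"spin": 0},{"offset": [0,0,0.004],"spin": 0},{"offset": [0,0,0.004],"spin": 0},{"offset": [0,0,0.004],"spin": 0},{"offset": [0,0,0.004],"spin": 0},{"offset": [0,0,0.003],"spin": 0},{"offset": [0,0,0.002],"spin": 0},{"offset": [0,0,0],"spin": 0},{"offset": [0,0,0],"spin": 0}]'

```text
clock: 17.6
tcp_pos: [0.5703, 0.0095, 0.1319]
tcp_rot: [3.141, -0.004, 0.126]
wrist_force: [1.7, -1.2, 9.3]
grip_width: 0.0534
grasp_force: 75.5
```

```bash
python3 - <<'E'
from h import *
inpress(); plan((0.5686,0.010,0.131,0.126))
E
```

```text
pose mean [0.5703 0.0095 0.1319 0.1257] sd [0. 0. 0. 0.]
blank {'px': [316.0, 271.0], 'n': 20777, 'c': [0.5695, 0.0098], 'mean': [0.5735, 0.0103], 'size': [0.056, 0.111], 'yaw': 0.124, 'z': 0.1196}
brass {'px': [315.0, 167.0], 'n': 2617, 'c': [0.6253, 0.0169], 'mean': [0.6278, 0.0176], 'size': [0.023, 0.028], 'yaw': -1.435, 'z': 0.1357}
t 17.7 tcp [0.5703 0.0095 0.1319] [ 3.1406 -0.0041  0.1257] w 0.053 F [ 1.9 -1.1  8.8] q6 1.37
spin -0.000 (0.0 rows) off [-0.0016, -0.0007, 0.0009] n>=0.0
```

Call:
arm_command --series '[{"offset": [0,0,0.0015],"spin": 0},{"offset": [0,0,0],"spin": 0}]'

```text
clock: 17.9
tcp_pos: [0.5703, 0.0095, 0.1304]
tcp_rot: [3.141, -0.004, 0.126]
wrist_force: [1.1, -0.2, 10.3]
grip_width: 0.053
grasp_force: 75.5
```

Call:
arm_command --series '[{"offset": [0,0,0],"spin": 0},{"offset": [0,0,0],"spin": 0},{"offset": [0,0,0],"spin": 0},{"offset": [0,0,0],"spin": 0},{"offset": [0,0,0],"spin": 0},{"offset": [0,0,-0.03],"spin": 0},{"offset": [0,0,-0.05],"spin": 0},{"offset": [0,0,-0.05],"spin": 0},{"offset": [0,0,-0.04],"spin": 0},{"offset": [-0.02,0,-0.04],"spin": 0},{"offset": [-0.03,0,0],"spin": 0},{"offset": [0,0,0],"spin": 0}]' --jaw 1

```text
clock: 19.1
tcp_pos: [0.5178, 0.0033, 0.3402]
tcp_rot: [3.141, -0.003, 0.125]
wrist_force: [0.8, -0.7, -0.4]
grip_width: 0.0852
grasp_force: 0.0
```

```bash
python3 - <<'E'
from h import *
inpress(); bench(); plan((0.442,0.398,0.10,0.193),(0.442,0.398,0.026,0.193),(0.442,0.398,0.22,0.193),(0.5686,0.010,0.22,0.126))
E
```

```text
pose mean [0.5181 0.0034 0.3395 0.1254] sd [0.0003 0.0001 0.0007 0.    ]
blank {'px': [316.0, 134.0], 'n': 5310, 'c': [0.5695, 0.0097], 'mean': [0.5719, 0.01], 'size': [0.056, 0.108], 'yaw': 0.123, 'z': 0.1256}
brass {'px': [316.0, 77.0], 'n': 475, 'c': [0.6281, 0.0176], 'mean': [0.6266, 0.0174], 'size': [0.021, 0.022], 'yaw': 0.123, 'z': 0.1362}
brass {'px': [316.0, 192.0], 'n': 383, 'c': [0.5095, 0.0025], 'mean': [0.5124, 0.0026], 'size': [0.022, 0.023], 'yaw': 0.093, 'z': 0.1361}
pose mean [0.5189 0.0035 0.3374 0.1257] sd [0.0001 0.     0.0003 0.0001]
blank {'px': [44.0, 183.0], 'n': 3281, 'c': [0.4421, 0.398], 'mean': [0.445, 0.3948], 'size': [0.058, 0.109], 'yaw': 0.199, 'z': 0.0165}
handle {'px': [39.0, 89.0], 'n': 1048, 'c': [0.5774, 0.3622], 'mean': [0.5777, 0.3601], 'size': [0.023, 0.061], 'yaw': -0.387, 'z': 0.0432}
t 19.3 tcp [0.5192 0.0036 0.3368] [-3.1411e+00  1.7000e-03  1.2580e-01] w 0.0853 F [0.3 1.2 0.1] q6 1.35
spin -0.067 (0.5 rows) off [0.0003, -0.4018, 0.2371] n>=9.3
spin 0.000 (0.0 rows) off [0.0001, 0.0, 0.074] n>=1.5
spin 0.000 (0.0 rows) off [-0.0003, -0.0001, -0.194] n>=3.9
spin 0.067 (0.4 rows) off [0.0768, 0.4008, -0.0003] n>=8.2
```

Call:
arm_command --series '[{"offset": [0,0,0],"spin": -0.067},{"offset": [0,-0.045,0.01],"spin": 0},{"offset": [0,-0.045,0.01],"spin": 0},{"offset": [0,-0.045,0.015],"spin": 0},{"offset": [0,-0.045,0.02],"spin": 0},{"offset": [0,-0.045,0.02],"spin": 0},{"offset": [0,-0.045,0.02],"spin": 0},{"offset": [0,-0.045,0.02],"spin": 0},{"offset": [0,-0.045,0.02],"spin": 0},{"offset": [0,-0.041,0.025],"spin": 0},{"offset": [0,0,0.04],"spin": 0},{"offset": [0,0,0.037],"spin": 0}]'

```text
clock: 20.5
tcp_pos: [0.4415, 0.3987, 0.0983]
tcp_rot: [3.141, 0.001, 0.196]
wrist_force: [0.2, -0.2, 0.1]
grip_width: 0.0854
grasp_force: 0.0
```

Call:
arm_command --series '[{"offset": [0,0,0],"spin": 0},{"offset": [0,0,0],"spin": 0},{"offset": [0,0,0],"spin": 0}]'

```text
clock: 20.8
tcp_pos: [0.4437, 0.3979, 0.1032]
tcp_rot: [-3.14, -0.003, 0.192]
wrist_force: [0.2, -0.2, 0.0]
grip_width: 0.0854
grasp_force: 0.0
```

```bash
python3 - <<'E'
from h import *
bench(); plan((0.442,0.398,0.026,0.193))
E
```

```text
pose mean [0.4438 0.3979 0.1035 0.1924] sd [0.0001 0.0001 0.0003 0.    ]
blank {'px': [313.0, 219.0], 'n': 10992, 'c': [0.4424, 0.3998], 'mean': [0.4472, 0.4008], 'size': [0.055, 0.11], 'yaw': 0.193, 'z': 0.0165}
handle {'px': [419.0, 36.0], 'n': 3655, 'c': [0.5715, 0.3663], 'mean': [0.5679, 0.3677], 'size': [0.022, 0.048], 'yaw': -0.399, 'z': 0.0433}
t 20.9 tcp [0.4439 0.3979 0.1039] [-3.1396 -0.0042  0.1923] w 0.0851 F [0.3 0.8 0.2] q6 2.02
spin -0.001 (0.0 rows) off [-0.0022, -0.0003, 0.0779] n>=1.6
```

Call:
arm_command --series '[{"offset": [-0.001,-0.0015,0.04],"spin": 0},{"offset": [0,0,0.036],"spin": 0},{"offset": [0,0,0],"spin": 0},{"offset": [0,0,0],"spin": 0},{"offset": [0,0,0],"spin": 0}]'

```text
clock: 21.4
tcp_pos: [0.4428, 0.3996, 0.0282]
tcp_rot: [-3.139, -0.005, 0.193]
wrist_force: [0.1, -0.0, 0.8]
grip_width: 0.0856
grasp_force: 0.0
```

Call:
arm_command --series '[{"offset": [0,0,0],"spin": 0},{"offset": [0,0,0],"spin": 0},{"offset": [0,0,0],"spin": 0},{"offset": [0,0,0],"spin": 0},{"offset": [0,0,0],"spin": 0},{"offset": [0,0,0],"spin": 0},{"offset": [0,0,0],"spin": 0}]' --jaw 0 --newtons 70

```text
clock: 22.1
tcp_pos: [0.4423, 0.3994, 0.0274]
tcp_rot: [-3.14, -0.003, 0.193]
wrist_force: [-1.4, 0.0, 6.7]
grip_width: 0.0538
grasp_force: 74.1
```

Call:
arm_command --series '[{"offset": [0,0,-0.03],"spin": 0},{"offset": [0,0,-0.045],"spin": 0},{"offset": [0,0,-0.045],"spin": 0},{"offset": [0,0,-0.045],"spin": 0},{"offset": [0,0,-0.03],"spin": 0.067},{"offset": [0.009,0.045,0],"spin": 0},{"offset": [0.009,0.045,0],"spin": 0},{"offset": [0.009,0.045,0],"spin": 0},{"offset": [0.009,0.045,0],"spin": 0},{"offset": [0.009,0.045,0],"spin": 0},{"offset": [0.009,0.045,0],"spin": 0},{"offset": [0.009,0.045,0],"spin": 0}]'

```text
clock: 23.3
tcp_pos: [0.543, 0.0919, 0.2203]
tcp_rot: [-3.142, -0.001, 0.126]
wrist_force: [0.5, -0.2, -0.3]
grip_width: 0.0538
grasp_force: 73.9
```

Call:
arm_command --series '[{"offset": [0.007,0.043,0],"spin": 0},{"offset": [0.007,0.043,0],"spin": 0},{"offset": [0,0,0],"spin": 0},{"offset": [0,0,0],"spin": 0},{"offset": [0,0,0],"spin": 0},{"offset": [0,0,0],"spin": 0}]'

```text
clock: 23.9
tcp_pos: [0.5673, 0.0114, 0.22]
tcp_rot: [-3.141, 0.0, 0.128]
wrist_force: [-0.2, -0.1, -0.6]
grip_width: 0.0537
grasp_force: 73.9
```

```bash
python3 - <<'E'
from h import *
inpress((0.18,.25)); plan((0.5686,0.010,0.164,0.126))
E
```

```text
pose mean [0.5673 0.0114 0.22   0.1276] sd [0.     0.     0.     0.0001]
blank {'px': [316.0, 261.0], 'n': 23384, 'c': [0.5675, 0.0119], 'mean': [0.5762, 0.013], 'size': [0.056, 0.111], 'yaw': 0.133, 'z': 0.209}
brass {'px': [319.0, 140.0], 'n': 970, 'c': [0.6266, 0.0171], 'mean': [0.6272, 0.0176], 'size': [0.02, 0.025], 'yaw': -1.445, 'z': 0.1357}
t 24.0 tcp [0.5674 0.0114 0.2201] [-3.1415  0.      0.1277] w 0.0537 F [-0.5 -0.9  0.2] q6 1.37
spin 0.002 (0.0 rows) off [0.001, 0.0015, 0.0561] n>=1.1
```

Call:
arm_command --series '[{"offset": [0.001,0.0015,0],"spin": 0.003},{"offset": [0,0,0.03],"spin": 0},{"offset": [0,0,0.018],"spin": 0},{"offset": [0,0,0.004],"spin": 0},{"offset": [0,0,0.004],"spin": 0},{"offset": [0,0,0.004],"spin": 0},{"offset": [0,0,0.004],"spin": 0},{"offset": [0,0,0],"spin": 0},{"offset": [0,0,0],"spin": 0}]'

```text
clock: 24.9
tcp_pos: [0.5705, 0.0087, 0.1583]
tcp_rot: [3.141, -0.005, 0.123]
wrist_force: [2.0, -0.1, 5.8]
grip_width: 0.0535
grasp_force: 74.6
```

```bash
python3 - <<'E'
from h import *
inpress(); plan((0.5686,0.010,0.1305,0.126))
E
```

```text
pose mean [0.5705 0.0087 0.1582 0.1229] sd [0. 0. 0. 0.]
blank {'px': [316.0, 262.0], 'n': 23257, 'c': [0.5712, 0.0085], 'mean': [0.5788, 0.0101], 'size': [0.057, 0.11], 'yaw': 0.123, 'z': 0.1472}
brass {'px': [313.0, 150.0], 'n': 1199, 'c': [0.6306, 0.0159], 'mean': [0.6318, 0.0179], 'size': [0.015, 0.03], 'yaw': -1.461, 'z': 0.1411}
t 25.0 tcp [0.5704 0.0087 0.1582] [ 3.1406 -0.0044  0.1228] w 0.0537 F [2.3 0.7 5.8] q6 1.37
spin -0.003 (0.0 rows) off [-0.0018, -0.0016, 0.0277] n>=0.6
```

Call:
arm_command --series '[{"offset": [-0.0018,-0.0013,0],"spin": 0},{"offset": [0,0,0.004],"spin": 0},{"offset": [0,0,0.004],"spin": 0},{"offset": [0,0,0.004],"spin": 0},{"offset": [0,0,0.004],"spin": 0},{"offset": [0,0,0.004],"spin": 0},{"offset": [0,0,0.004],"spin": 0},{"offset": [0,0,0.004],"spin": 0},{"offset": [0,0,0.001],"spin": 0},{"offset": [0,0,0],"spin": 0},{"offset": [0,0,0],"spin": 0}]'

```text
clock: 26.1
tcp_pos: [0.5683, 0.0098, 0.1298]
tcp_rot: [3.141, -0.003, 0.123]
wrist_force: [-1.2, -0.5, 11.7]
grip_width: 0.0534
grasp_force: 76.0
```

```bash
python3 - <<'E'
from h import *
inpress(); plan((0.5686,0.010,0.1305,0.126))
E
```

```text
pose mean [0.5683 0.0098 0.1298 0.1227] sd [0. 0. 0. 0.]
blank {'px': [316.0, 269.0], 'n': 21498, 'c': [0.5698, 0.0101], 'mean': [0.5731, 0.0107], 'size': [0.061, 0.114], 'yaw': 0.127, 'z': 0.1188}
brass {'px': [316.0, 163.0], 'n': 2796, 'c': [0.6252, 0.0171], 'mean': [0.6278, 0.0175], 'size': [0.023, 0.028], 'yaw': -1.458, 'z': 0.1346}
t 26.2 tcp [0.5683 0.0098 0.1298] [ 3.141  -0.0035  0.1226] w 0.054 F [ 0.3 -0.8 12.3] q6 1.37
spin -0.003 (0.0 rows) off [0.0003, -0.0002, -0.0007] n>=0.0
```

Call:
arm_command --series '[{"offset": [0,0,0],"spin": 0},{"offset": [0,0,0],"spin": 0},{"offset": [0,0,0],"spin": 0},{"offset": [0,0,0],"spin": 0},{"offset": [0,0,0],"spin": 0},{"offset": [0,0,-0.03],"spin": 0},{"offset": [0,0,-0.05],"spin": 0},{"offset": [0,0,-0.05],"spin": 0},{"offset": [0,0,-0.04],"spin": 0},{"offset": [-0.02,0,-0.04],"spin": 0},{"offset": [-0.03,0,0],"spin": 0},{"offset": [0,0,0],"spin": 0}]' --jaw 1

```text
clock: 27.4
tcp_pos: [0.516, 0.0036, 0.3392]
tcp_rot: [3.141, -0.003, 0.122]
wrist_force: [-0.8, 0.0, 0.5]
grip_width: 0.0854
grasp_force: 0.0
```

```bash
python3 - <<'E'
from h import *
save("w7.png",inpress()); bench(); plan((0.5775,0.363,0.14,-0.395),(0.5775,0.363,0.036,-0.395),(0.5775,0.363,0.25,-0.395),(0.5687,0.010,0.25,0.126))
E
```

```text
pose mean [0.5163 0.0037 0.3385 0.1225] sd [0.0003 0.     0.0007 0.    ]
blank {'px': [316.0, 133.0], 'n': 5352, 'c': [0.57, 0.0102], 'mean': [0.5711, 0.0104], 'size': [0.055, 0.112], 'yaw': 0.121, 'z': 0.1256}
brass {'px': [316.0, 75.0], 'n': 479, 'c': [0.6281, 0.0178], 'mean': [0.6265, 0.0174], 'size': [0.021, 0.023], 'yaw': 0.104, 'z': 0.1364}
brass {'px': [317.0, 191.0], 'n': 388, 'c': [0.5098, 0.0021], 'mean': [0.5122, 0.0026], 'size': [0.023, 0.024], 'yaw': 0.12, 'z': 0.1357}
pose mean [0.5171 0.0038 0.3364 0.1226] sd [0.0001 0.     0.0003 0.0001]
handle {'px': [38.0, 88.0], 'n': 1042, 'c': [0.5777, 0.3621], 'mean': [0.5779, 0.3602], 'size': [0.024, 0.06], 'yaw': -0.382, 'z': 0.0432}
t 27.6 tcp [0.5174 0.0038 0.3359] [-3.1411e+00  1.7000e-03  1.2280e-01] w 0.0853 F [-0.2 -0.2 -0.1] q6 1.35
spin 0.518 (3.5 rows) off [-0.0824, -0.3548, 0.1958] n>=8.3
spin 0.000 (0.0 rows) off [0.0002, -0.0, 0.104] n>=2.1
spin 0.000 (0.0 rows) off [-0.0004, 0.0001, -0.214] n>=4.3
spin -0.521 (3.5 rows) off [-0.0531, 0.3491, -0.0001] n>=7.1
```

View pics/w7.png

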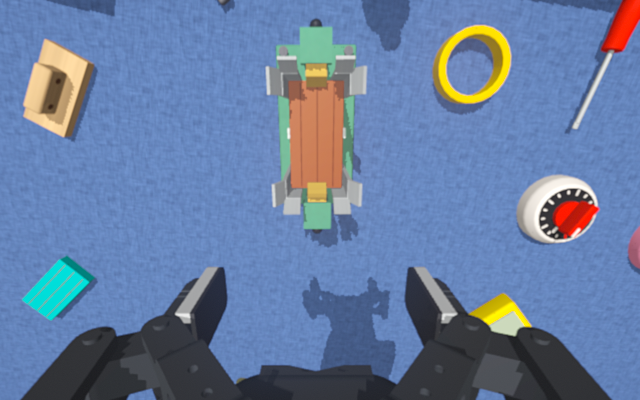

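All three blanks are clamped: the stack at (316,133) shows both brass catches over it, and no brown blank is left on the bench. Next is the caul at (60,90).

Call:
arm_command --series '[{"offset": [0,0,0],"spin": 0.13},{"offset": [0,0,0],"spin": 0.13},{"offset": [0,0,0],"spin": 0.13},{"offset": [0,0,0],"spin": 0.128},{"offset": [-0.01,-0.044,0.01],"spin": 0},{"offset": [-0.01,-0.044,0.01],"spin": 0},{"offset": [-0.01,-0.044,0.02],"spin": 0},{"offset": [-0.01,-0.044,0.02],"spin": 0},{"offset": [-0.01,-0.044,0.02],"spin": 0},{"offset": [-0.01,-0.044,0.02],"spin": 0},{"offset": [-0.01,-0.044,0.02],"spin": 0},{"offset": [-0.012,-0.047,0],"spin": 0}]'

```text
clock: 28.8
tcp_pos: [0.5767, 0.364, 0.2105]
tcp_rot: [3.134, 0.006, -0.395]
wrist_force: [0.6, -0.5, -0.1]
grip_width: 0.0854
grasp_force: 0.0
```

Call:
arm_command --series '[{"offset": [0,0,0.04],"spin": 0},{"offset": [0,0,0.036],"spin": 0},{"offset": [0,0,0],"spin": 0},{"offset": [0,0,0],"spin": 0},{"offset": [0,0,0],"spin": 0}]'

```text
clock: 29.3
tcp_pos: [0.5796, 0.3634, 0.1433]
tcp_rot: [-3.139, -0.002, -0.396]
wrist_force: [0.0, 0.1, 1.1]
grip_width: 0.0851
grasp_force: 0.0
```

```bash
python3 - <<'E'
from h import *
im=bench(); plan((0.5775,0.363,0.036,-0.395))
E
```

```text
pose mean [ 0.5797  0.3634  0.1436 -0.3957] sd [0.0001 0.     0.0003 0.    ]
handle {'px': [318.0, 218.0], 'n': 2123, 'c': [0.5777, 0.3637], 'mean': [0.5796, 0.3629], 'size': [0.022, 0.06], 'yaw': -0.392, 'z': 0.0433}
handle {'px': [28.0, 368.0], 'n': 797, 'c': [0.5483, 0.6625], 'mean': [0.55, 0.6518], 'size': [0.007, 0.069], 'yaw': 1.534, 'z': 0.0478}
t 29.4 tcp [0.5798 0.3634 0.1441] [-3.138e+00 -2.900e-03 -3.957e-01] w 0.0856 F [0.8 0.7 0.3] q6 2.45
spin -0.001 (0.0 rows) off [-0.0023, 0.0017, 0.1081] n>=2.2
```

Call:
arm_command --series '[{"offset": [-0.002,0.0005,0.04],"spin": 0},{"offset": [0,0,0.04],"spin": 0},{"offset": [0,0,0.02],"spin": 0},{"offset": [0,0,0],"spin": 0},{"offset": [0,0,0],"spin": 0},{"offset": [0,0,0],"spin": 0}]'

```text
clock: 30.0
tcp_pos: [0.5782, 0.3642, 0.0444]
tcp_rot: [-3.138, -0.003, -0.395]
wrist_force: [-0.2, -0.4, 1.2]
grip_width: 0.0857
grasp_force: 0.0
```

Call:
arm_command --series '[{"offset": [0,0,0],"spin": 0},{"offset": [0,0,0],"spin": 0},{"offset": [0,0,0],"spin": 0},{"offset": [0,0,0],"spin": 0},{"offset": [0,0,0],"spin": 0},{"offset": [0,0,0],"spin": 0},{"offset": [0,0,0],"spin": 0},{"offset": [0,0,0],"spin": 0},{"offset": [0,0,0],"spin": 0},{"offset": [0,0,0],"spin": 0}]' --jaw 0 --newtons 80

```text
clock: 31.0
tcp_pos: [0.5765, 0.3635, 0.0415]
tcp_rot: [-3.141, -0.001, -0.395]
wrist_force: [0.0, 0.1, 4.5]
grip_width: 0.0207
grasp_force: 80.3
```

Gripped (21 mm). I'm lifting and carrying it to the press.

Call:
arm_command --series '[{"offset": [0,0,-0.03],"spin": 0},{"offset": [0,0,-0.045],"spin": 0},{"offset": [0,0,-0.045],"spin": 0},{"offset": [0,0,-0.045],"spin": 0},{"offset": [0,0,-0.035],"spin": -0.13},{"offset": [0,0,0],"spin": -0.13},{"offset": [0,0,0],"spin": -0.13},{"offset": [0,0,0],"spin": -0.131},{"offset": [-0.007,0.043,0],"spin": 0},{"offset": [-0.007,0.043,0],"spin": 0},{"offset": [-0.007,0.043,0],"spin": 0},{"offset": [-0.007,0.043,0],"spin": 0}]'

```text
clock: 32.2
tcp_pos: [0.5688, 0.1874, 0.2392]
tcp_rot: [3.141, 0.003, 0.126]
wrist_force: [0.1, -0.5, -1.4]
grip_width: 0.0204
grasp_force: 79.6
```

Call:
arm_command --series '[{"offset": [-0.007,0.043,0],"spin": 0},{"offset": [-0.007,0.043,0],"spin": 0},{"offset": [-0.006,0.043,0],"spin": 0},{"offset": [-0.005,0.048,0],"spin": 0},{"offset": [0,0,0],"spin": 0},{"offset": [0,0,0],"spin": 0},{"offset": [0,0,0],"spin": 0},{"offset": [0,0,0],"spin": 0}]'

```text
clock: 33.0
tcp_pos: [0.5672, 0.0117, 0.2405]
tcp_rot: [-3.141, 0.001, 0.128]
wrist_force: [-0.3, 0.5, -0.8]
grip_width: 0.0207
grasp_force: 79.7
```

```bash
cat >> h.py <<'E'
def caul(zt):
    p,f=avg(2); ci,im,d,P=f; B=(0.4,0.75,-.12,.14)
    show("plate",rects(im,P,(8,40,80),(24,160,255),(zt-.008,zt+.008),B,80)); show("handle",rects(im,P,(8,40,80),(24,160,255),(zt+.02,zt+.036),B,80)); show("brass",rects(im,P,(12,165,80),(30,255,255),(0.1,0.18),B,20))
    return im
E
python3 - <<'E'
from h import *
save("w8.png",caul(0.216)); plan((0.5687,0.010,0.19,0.126))
E
```

```text
pose mean [0.5672 0.0117 0.2406 0.1278] sd [0.     0.     0.0001 0.    ]
plate {'px': [316.0, 202.0], 'n': 9157, 'c': [0.5936, 0.0155], 'mean': [0.6022, 0.0166], 'size': [0.056, 0.06], 'yaw': 0.134, 'z': 0.2146}
plate {'px': [316.0, 343.0], 'n': 245, 'c': [0.5221, 0.0064], 'mean': [0.5182, 0.0059], 'size': [0.016, 0.036], 'yaw': -1.446, 'z': 0.2148}
handle {'px': [316.0, 285.0], 'n': 5873, 'c': [0.569, 0.0122], 'mean': [0.5724, 0.0127], 'size': [0.023, 0.06], 'yaw': 0.14, 'z': 0.2425}
t 33.1 tcp [0.5673 0.0116 0.2408] [-3.1414e+00  4.0000e-04  1.2780e-01] w 0.0205 F [ 0.6  0.2 -0.6] q6 1.37
spin 0.002 (0.0 rows) off [0.0012, 0.0018, 0.0508] n>=1.0
```

View pics/w8.png

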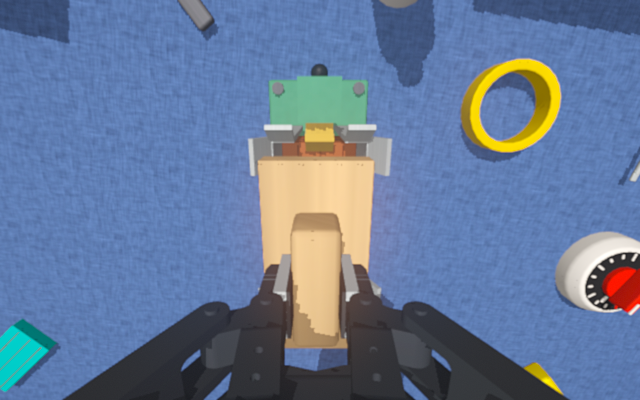

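The caul is held handle up and level over the press: far plate edge at (317,158), just inside the guide angles at (260,150) and (380,150). I'm lowering it with a small correction.

Call:
arm_command --series '[{"offset": [0.001,0.0015,0],"spin": 0.005},{"offset": [0,0,0.03],"spin": 0},{"offset": [0,0,0.02],"spin": 0},{"offset": [0,0,0.006],"spin": 0},{"offset": [0,0,0.004],"spin": 0},{"offset": [0,0,0.004],"spin": 0},{"offset": [0,0,0.004],"spin": 0},{"offset": [0,0,0],"spin": 0},{"offset": [0,0,0],"spin": 0}]'

```text
clock: 34.0
tcp_pos: [0.57, 0.0089, 0.1749]
tcp_rot: [3.141, -0.004, 0.121]
wrist_force: [1.3, 0.3, 3.3]
grip_width: 0.0206
grasp_force: 80.3
```

```bash
python3 - <<'E'
from h import *
caul(0.148); plan((0.5687,0.010,0.146,0.126))
E
```

```text
pose mean [0.57   0.0089 0.1748 0.1208] sd [0. 0. 0. 0.]
plate {'px': [313.0, 143.0], 'n': 606, 'c': [0.6324, 0.0183], 'mean': [0.6328, 0.0182], 'size': [0.008, 0.02], 'yaw': -1.431, 'z': 0.1421}
plate {'px': [316.0, 202.0], 'n': 8982, 'c': [0.5968, 0.0119], 'mean': [0.6049, 0.0134], 'size': [0.058, 0.061], 'yaw': 0.117, 'z': 0.1489}
plate {'px': [316.0, 345.0], 'n': 367, 'c': [0.5191, 0.0032], 'mean': [0.5182, 0.0031], 'size': [0.027, 0.036], 'yaw': -1.448, 'z': 0.1485}
handle {'px': [316.0, 284.0], 'n': 5943, 'c': [0.5717, 0.0098], 'mean': [0.5755, 0.01], 'size': [0.024, 0.06], 'yaw': 0.094, 'z': 0.1767}
brass {'px': [314.0, 351.0], 'n': 82, 'c': [0.5098, 0.0024], 'mean': [0.5097, 0.0027], 'size': [0.004, 0.018], 'yaw': -1.493, 'z': 0.143}
t 34.1 tcp [0.5699 0.0089 0.1747] [ 3.1409 -0.0039  0.1207] w 0.0205 F [2.3 0.  4.7] q6 1.37
spin -0.005 (0.0 rows) off [-0.0012, -0.0013, 0.0287] n>=0.6
```

Seated on the bevels between the guides; I'm pushing it down.

Call:
arm_command --series '[{"offset": [-0.0015,-0.001,0.002],"spin": -0.004},{"offset": [0,0,0.004],"spin": 0},{"offset": [0,0,0.004],"spin": 0},{"offset": [0,0,0.004],"spin": 0},{"offset": [0,0,0.004],"spin": 0},{"offset": [0,0,0.004],"spin": 0},{"offset": [0,0,0.004],"spin": 0},{"offset": [0,0,0.004],"spin": 0},{"offset": [0,0,0],"spin": 0},{"offset": [0,0,0],"spin": 0}]'

```text
clock: 35.1
tcp_pos: [0.5687, 0.0098, 0.146]
tcp_rot: [3.141, -0.004, 0.125]
wrist_force: [-0.2, 1.8, 12.8]
grip_width: 0.0199
grasp_force: 81.7
```

```bash
python3 - <<'E'
from h import *
caul(0.120); plan((0.5687,0.010,0.145,0.126))
E
```

```text
pose mean [0.5687 0.0098 0.1461 0.1247] sd [0. 0. 0. 0.]
plate {'px': [316.0, 208.0], 'n': 7576, 'c': [0.5956, 0.0137], 'mean': [0.6004, 0.0141], 'size': [0.056, 0.062], 'yaw': 0.125, 'z': 0.1201}
plate {'px': [316.0, 345.0], 'n': 396, 'c': [0.5216, 0.0042], 'mean': [0.5194, 0.0037], 'size': [0.02, 0.036], 'yaw': -1.445, 'z': 0.1203}
handle {'px': [316.0, 162.0], 'n': 848, 'c': [0.6265, 0.0175], 'mean': [0.627, 0.0174], 'size': [0.008, 0.02], 'yaw': -1.45, 'z': 0.142}
handle {'px': [316.0, 284.0], 'n': 5935, 'c': [0.5706, 0.0102], 'mean': [0.5741, 0.0108], 'size': [0.023, 0.06], 'yaw': 0.149, 'z': 0.148}
brass {'px': [306.0, 361.0], 'n': 109, 'c': [0.5183, 0.0083], 'mean': [0.5183, 0.009], 'size': [0.005, 0.009], 'yaw': -1.522, 'z': 0.1331}
brass {'px': [325.0, 363.0], 'n': 128, 'c': [0.5185, -0.0001], 'mean': [0.5191, -0.0008], 'size': [0.004, 0.012], 'yaw': -1.286, 'z': 0.1338}
t 35.2 tcp [0.5687 0.0098 0.1461] [ 3.1411 -0.0041  0.1246] w 0.0206 F [-0.6  0.4 13.1] q6 1.37
spin -0.001 (0.0 rows) off [0.0, -0.0002, 0.0011] n>=0.0
```

Call:
arm_command --series '[{"offset": [0,0,0.001],"spin": 0},{"offset": [0,0,0],"spin": 0}]'

```text
clock: 35.4
tcp_pos: [0.5687, 0.0098, 0.1452]
tcp_rot: [3.141, -0.004, 0.125]
wrist_force: [-0.4, 0.8, 13.2]
grip_width: 0.0204
grasp_force: 81.7
```

Call:
arm_command --series '[{"offset": [0,0,0],"spin": 0},{"offset": [0,0,0],"spin": 0},{"offset": [0,0,0],"spin": 0},{"offset": [0,0,0],"spin": 0},{"offset": [0,0,0],"spin": 0},{"offset": [0,0,-0.03],"spin": 0},{"offset": [0,0,-0.05],"spin": 0},{"offset": [0,0,-0.05],"spin": 0},{"offset": [0,0,-0.04],"spin": 0},{"offset": [-0.02,0,-0.02],"spin": 0},{"offset": [-0.03,0,0],"spin": 0},{"offset": [0,0,0],"spin": 0}]' --jaw 1

```text
clock: 36.6
tcp_pos: [0.5156, 0.0035, 0.3326]
tcp_rot: [3.141, -0.0, 0.125]
wrist_force: [0.7, -0.4, -0.7]
grip_width: 0.0856
grasp_force: 0.0
```

```bash
python3 - <<'E'
from h import *
im=caul(0.124); save("w9.png",im)
ci,im,d,P=full("wrist")
hsv=cv2.cvtColor(im,cv2.COLOR_RGB2HSV)
for lo,hi in [((0,130,100),(8,255,255)),((172,130,100),(180,255,255))]: show("key",rects(im,P,lo,hi,(0.052,0.075),(0.3,0.7,-.47,-.25),20))
print([(np.round(r["xyz"],4),r["score"]) for r in place_of("wrist","key_grip")])
E
```

```text
pose mean [0.516  0.0036 0.3322 0.1245] sd [0.0004 0.     0.0004 0.    ]
plate {'px': [316.0, 66.0], 'n': 168, 'c': [0.6344, 0.0185], 'mean': [0.6344, 0.0185], 'size': [0.006, 0.019], 'yaw': -1.452, 'z': 0.1295}
plate {'px': [316.0, 131.0], 'n': 4295, 'c': [0.5702, 0.0106], 'mean': [0.5731, 0.0111], 'size': [0.056, 0.112], 'yaw': 0.123, 'z': 0.1256}
handle {'px': [316.0, 136.0], 'n': 1459, 'c': [0.5697, 0.0106], 'mean': [0.5707, 0.0106], 'size': [0.022, 0.059], 'yaw': 0.133, 'z': 0.1534}
key {'px': [584.0, 221.0], 'n': 517, 'c': [0.4962, -0.364], 'mean': [0.4981, -0.3612], 'size': [0.014, 0.05], 'yaw': -0.428, 'z': 0.0623}
[(array([ 0.4911, -0.3648,  0.0498]), 0.67)]
```

View pics/w9.png

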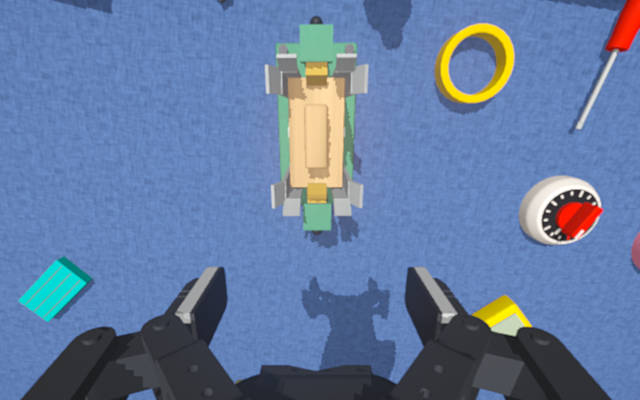

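The caul is clamped at (316,131) with its plate at .1256 m, handle up and both catches over it. Next is the key on the white timer at (575,220).

Call:
arm_command --series '[{"offset": [-0.008,0.044,0],"spin": 0},{"offset": [-0.008,0.044,0],"spin": 0},{"offset": [-0.008,0.044,0],"spin": 0},{"offset": [-0.008,0.046,0.01],"spin": 0},{"offset": [-0.008,0.046,0.01],"spin": 0},{"offset": [-0.008,0.046,0.01],"spin": 0},{"offset": [-0.008,0.046,0.01],"spin": 0},{"offset": [-0.009,0.046,0.01],"spin": 0},{"offset": [0,0,0.04],"spin": -0.13},{"offset": [0,0,0.04],"spin": -0.14},{"offset": [0,0,0],"spin": -0.144},{"offset": [0,0,0],"spin": -0.144}]'

```text
clock: 38.0
tcp_pos: [0.4972, -0.3632, 0.1979]
tcp_rot: [-3.135, 0.001, 0.688]
wrist_force: [0.0, -0.7, 1.0]
grip_width: 0.0855
grasp_force: 0.0
```

Call:
arm_command --series '[{"offset": [0,0,0],"spin": -0.144},{"offset": [0,0,0],"spin": -0.144},{"offset": [0,0,0],"spin": -0.144},{"offset": [0,0,0],"spin": -0.144},{"offset": [0,0,0],"spin": -0.144},{"offset": [0,0,0],"spin": -0.144},{"offset": [0,0,0],"spin": -0.144},{"offset": [0,0,0],"spin": -0.144},{"offset": [0,0,0],"spin": -0.144},{"offset": [0,0,0],"spin": -0.144},{"offset": [0,0,0],"spin": -0.144},{"offset": [0,0,0],"spin": -0.144}]'

```text
clock: 39.2
tcp_pos: [0.4982, -0.3637, 0.2006]
tcp_rot: [3.142, -0.002, 2.417]
wrist_force: [-0.5, -0.7, 0.7]
grip_width: 0.0853
grasp_force: 0.0
```

Call:
arm_command --series '[{"offset": [0,0,0],"spin": -0.144},{"offset": [0,0,0],"spin": -0.144},{"offset": [0,0,0],"spin": 0},{"offset": [0,0,0],"spin": 0},{"offset": [0,0,0],"spin": 0},{"offset": [0,0,0],"spin": 0}]'

```text
clock: 39.8
tcp_pos: [0.498, -0.3637, 0.2018]
tcp_rot: [3.142, -0.0, 2.698]
wrist_force: [0.1, -0.7, 0.4]
grip_width: 0.0854
grasp_force: 0.0
```

```bash
cat >> h.py <<'E'
def key(n=2):
    p,f=avg(n); ci,im,d,P=f
    show("key",rects(im,P,(0,130,60),(8,255,255),(0.055,0.075),(0.3,0.7,-.47,-.25),40))
    hsv=cv2.cvtColor(im,cv2.COLOR_RGB2HSV); x,y,z=P[:,:,0],P[:,:,1],P[:,:,2]
    m=(z>.025)&(z<.04)&(np.hypot(x-.495,y+.364)<.08); Q=P[m][:,:2]
    if len(Q)>500:
        (cx,cy),r=cv2.minEnclosingCircle(Q.astype(np.float32)); print("timer c",round(cx,4),round(cy,4),"r",round(r,4),"n",len(Q))
    m=(z>.055)&(z<.075)&(hsv[:,:,1]<70)&(hsv[:,:,2]>150)&(np.hypot(x-.495,y+.364)<.04)
    if m.sum(): print("white mark",P[m].mean(0).round(4),m.sum())
    return im
E
python3 - <<'E'
from h import *
im=key(); save("w10.png",im); plan((0.496,-0.364,0.055,-0.428))
E
```

```text
pose mean [ 0.498  -0.3637  0.2019  2.6978] sd [0.     0.     0.0001 0.0002]
key {'px': [313.0, 203.0], 'n': 616, 'c': [0.4956, -0.3645], 'mean': [0.4966, -0.3647], 'size': [0.012, 0.049], 'yaw': -0.38, 'z': 0.0646}
timer c 0.4962 -0.3647 r 0.0486 n 5536
white mark [ 0.4796 -0.3579  0.0656] 74
t 39.9 tcp [ 0.4979 -0.3637  0.202 ] [ 3.1416e+00 -1.0000e-04  2.6981e+00] w 0.0852 F [-0.4  0.2 -0.4] q6 -1.85
spin -0.016 (0.1 rows) off [0.0016, -0.0011, 0.147] n>=2.9
```

View pics/w10.png

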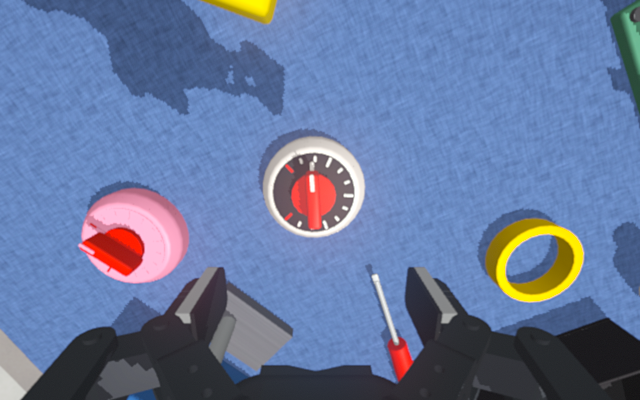

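The wrist view shows the white timer at (313,190), its key's white mark pointing up at (312,182). The red ticks are at (290,168) and (288,217), so clockwise the stop is the lower-left tick, roughly 225° on. The pink timer at (133,240) is ignored.

Call:
arm_command --series '[{"offset": [0.0015,-0.0015,0],"spin": -0.04},{"offset": [0,0,0.045],"spin": 0},{"offset": [0,0,0.045],"spin": 0},{"offset": [0,0,0.04],"spin": 0},{"offset": [0,0,0.004],"spin": 0},{"offset": [0,0,0],"spin": 0},{"offset": [0,0,0],"spin": 0},{"offset": [0,0,0],"spin": 0}]'

```text
clock: 40.7
tcp_pos: [0.4977, -0.3658, 0.0714]
tcp_rot: [-3.14, 0.005, 2.739]
wrist_force: [0.8, 0.5, 0.5]
grip_width: 0.0851
grasp_force: 0.0
```

Call:
arm_command --series '[{"offset": [0,0,0],"spin": 0},{"offset": [0,0,0],"spin": 0},{"offset": [0,0,0],"spin": 0},{"offset": [0,0,0],"spin": 0},{"offset": [0,0,0],"spin": 0},{"offset": [0,0,0],"spin": 0},{"offset": [0,0,0],"spin": 0},{"offset": [0,0,0],"spin": 0},{"offset": [0,0,0],"spin": 0},{"offset": [0,0,0],"spin": 0}]' --jaw 0 --newtons 60

```text
clock: 41.7
tcp_pos: [0.4956, -0.365, 0.0683]
tcp_rot: [-3.14, -0.0, 2.739]
wrist_force: [-5.0, -2.5, 2.8]
grip_width: 0.0107
grasp_force: 61.2
```

Call:
arm_command --series '[{"offset": [0,0,0],"spin": 0.1},{"offset": [0,0,0],"spin": 0.13},{"offset": [0,0,0],"spin": 0.13},{"offset": [0,0,0],"spin": 0.13},{"offset": [0,0,0],"spin": 0.13},{"offset": [0,0,0],"spin": 0.13},{"offset": [0,0,0],"spin": 0.13},{"offset": [0,0,0],"spin": 0.13},{"offset": [0,0,0],"spin": 0.13},{"offset": [0,0,0],"spin": 0.13},{"offset": [0,0,0],"spin": 0.13},{"offset": [0,0,0],"spin": 0}]'

```text
clock: 42.9
tcp_pos: [0.4961, -0.3648, 0.0683]
tcp_rot: [3.141, 0.001, 1.339]
wrist_force: [-2.0, -2.9, 2.2]
grip_width: 0.0104
grasp_force: 61.1
```

```bash
python3 - <<'E'
from h import *
o=get_obs(); print(o["torque"],o["tau"],o["joint_pos"])
E
```

```text
[-0.59289106  0.34166638 -0.08995588] [  2.5864546  -40.90743542 -30.27057767   0.89091724   0.17259325
   0.4931681 ] [-7.21099740e-01  2.28728910e-01  1.86317171e+00 -3.10886148e-04
  1.04862048e+00 -4.88817123e-01]
```

Call:
arm_command --series '[{"offset": [0,0,0],"spin": 0.13},{"offset": [0,0,0],"spin": 0.13},{"offset": [0,0,0],"spin": 0.13},{"offset": [0,0,0],"spin": 0.13},{"offset": [0,0,0],"spin": 0.13},{"offset": [0,0,0],"spin": 0.13},{"offset": [0,0,0],"spin": 0.13},{"offset": [0,0,0],"spin": 0.13},{"offset": [0,0,0],"spin": 0.13},{"offset": [0,0,0],"spin": 0.13},{"offset": [0,0,0],"spin": 0},{"offset": [0,0,0],"spin": 0}]'

```text
clock: 44.1
tcp_pos: [0.4963, -0.3652, 0.0683]
tcp_rot: [3.14, -0.001, 0.043]
wrist_force: [-0.0, -4.9, 0.4]
grip_width: 0.0106
grasp_force: 60.9
```

Call:
arm_command --series '[{"offset": [0,0,0],"spin": 0.13},{"offset": [0,0,0],"spin": 0.13},{"offset": [0,0,0],"spin": 0.13},{"offset": [0,0,0],"spin": 0.13},{"offset": [0,0,0],"spin": 0.1},{"offset": [0,0,0],"spin": 0.1},{"offset": [0,0,0],"spin": 0},{"offset": [0,0,0],"spin": 0}]'

```text
clock: 44.9
tcp_pos: [0.4962, -0.3655, 0.0683]
tcp_rot: [3.14, -0.002, -0.677]
wrist_force: [-0.9, -6.2, -0.2]
grip_width: 0.0109
grasp_force: 60.8
```

```bash
python3 - <<'E'
from h import *
o=get_obs(); print(o["torque"],o["tau"],o["joint_pos"])
im=key(); save("w11.png",im[100:400,120:520],2)
E
```

```text
[-1.01357061  0.26463157  0.01460075] [ 3.48385066e+00 -4.16570699e+01 -2.96818793e+01  1.30959839e+00
  7.87888113e-01 -2.46016280e-02] [-7.21421979e-01  2.29091591e-01  1.86276362e+00 -1.22761183e-03
  1.04729172e+00  1.52683085e+00]
pose mean [ 0.4962 -0.3655  0.0683 -0.6768] sd [0. 0. 0. 0.]
key {'px': [316.0, 283.0], 'n': 2102, 'c': [0.4974, -0.3653], 'mean': [0.4987, -0.3666], 'size': [0.013, 0.049], 'yaw': -0.702, 'z': 0.0647}
timer c 0.4968 -0.3651 r 0.0485 n 12490
white mark [ 0.5101 -0.3715  0.0653] 427
```

View pics/w11.png

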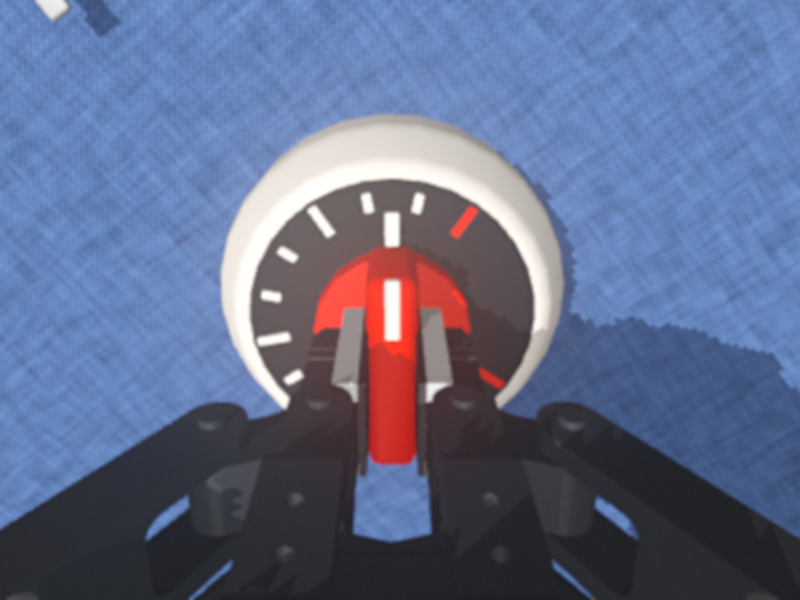

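The white mark points at the white tick at (391,228). The final red tick at (463,222) lies about 30–35° further clockwise, so I keep winding and watch for the stop.

Call:
arm_command --series '[{"offset": [0,0,0],"spin": 0.1},{"offset": [0,0,0],"spin": 0.1},{"offset": [0,0,0],"spin": 0.1},{"offset": [0,0,0],"spin": 0.1},{"offset": [0,0,0],"spin": 0.06},{"offset": [0,0,0],"spin": 0.06},{"offset": [0,0,0],"spin": 0},{"offset": [0,0,0],"spin": 0}]'

```text
clock: 45.8
tcp_pos: [0.496, -0.3656, 0.0683]
tcp_rot: [3.141, -0.003, -1.197]
wrist_force: [-2.1, -6.0, 0.9]
grip_width: 0.0106
grasp_force: 60.9
```

Call:
arm_command --series '[{"offset": [0,0,0],"spin": 0.04},{"offset": [0,0,0],"spin": 0.04},{"offset": [0,0,0],"spin": 0.04},{"offset": [0,0,0],"spin": 0},{"offset": [0,0,0],"spin": 0},{"offset": [0,0,0],"spin": 0}]'

```text
clock: 46.4
tcp_pos: [0.496, -0.3655, 0.0683]
tcp_rot: [3.141, -0.003, -1.314]
wrist_force: [-1.7, -6.1, 0.1]
grip_width: 0.0106
grasp_force: 63.0
```

```bash
python3 - <<'E'
from h import *
o=get_obs(); print(o["torque"],o["tau"],o["joint_pos"])
im=key()
E
```

```text
[-0.99498712  0.37281387  0.80681884] [  2.97551595 -41.56040311 -29.71326292   1.83427088   0.66805953
   0.84663179] [-0.72124593  0.22898607  1.86282567 -0.00260733  1.04759037  2.16441972]
pose mean [ 0.496  -0.3655  0.0683 -1.3136] sd [0. 0. 0. 0.]
key {'px': [315.0, 283.0], 'n': 2096, 'c': [0.4965, -0.3661], 'mean': [0.4972, -0.3676], 'size': [0.012, 0.049], 'yaw': -1.276, 'z': 0.0647}
timer c 0.4964 -0.3653 r 0.0484 n 12507
white mark [ 0.5015 -0.3822  0.0655] 238
```

The moment jumped from 0.01 to 0.8 N m, so the key is at its stop. I'm releasing, lifting clear and checking.

Call:
arm_command --series '[{"offset": [0,0,0],"spin": 0},{"offset": [0,0,0],"spin": 0},{"offset": [0,0,0],"spin": 0},{"offset": [0,0,0],"spin": 0},{"offset": [0,0,0],"spin": 0},{"offset": [0,0,0],"spin": 0},{"offset": [0,0,-0.04],"spin": 0},{"offset": [0,0,-0.05],"spin": 0},{"offset": [0,0,-0.05],"spin": 0},{"offset": [-0.03,0,-0.02],"spin": 0},{"offset": [0,0,0],"spin": 0},{"offset": [0,0,0],"spin": 0}]' --jaw 1

```text
clock: 47.7
tcp_pos: [0.4886, -0.3351, 0.2283]
tcp_rot: [-3.141, -0.001, -1.32]
wrist_force: [-0.6, -0.4, -0.7]
grip_width: 0.0849
grasp_force: 0.0
```

```bash
python3 - <<'E'
from h import *
im=key(); a=im[60:260,180:450]
ci,t,d,P=full("top"); show("plate",rects(t,P,(8,30,80),(24,160,255),(.115,.135),(0.4,0.75,-.12,.14),50)); show("handle",rects(t,P,(8,30,80),(24,160,255),(.145,.165),(0.4,0.75,-.12,.14),20))
b=t[130:250,240:480]
save("fin.png",np.vstack([cv2.resize(a,(400,296)),cv2.resize(b,(400,200))]),1)
E
```

```text
pose mean [ 0.4883 -0.3351  0.2275 -1.3206] sd [0.0002 0.     0.0008 0.0002]
key {'px': [315.0, 165.0], 'n': 554, 'c': [0.4965, -0.3649], 'mean': [0.4962, -0.3635], 'size': [0.012, 0.049], 'yaw': -1.269, 'z': 0.0647}
timer c 0.4966 -0.3646 r 0.0486 n 5277
white mark [ 0.5013 -0.3815  0.0655] 68
plate {'px': [297.0, 188.0], 'n': 481, 'c': [0.565, 0.0089], 'mean': [0.5672, 0.0089], 'size': [0.058, 0.124], 'yaw': 0.092, 'z': 0.1245}
handle {'px': [296.0, 186.0], 'n': 140, 'c': [0.5707, 0.0101], 'mean': [0.5696, 0.0096], 'size': [0.022, 0.061], 'yaw': 0.108, 'z': 0.1526}
```

View pics/fin.png

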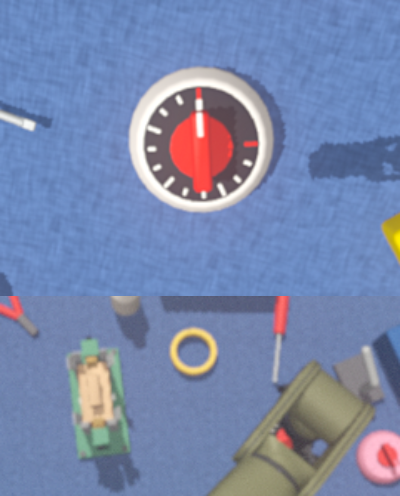

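The key's white mark at (200,125) points at the last red tick at (198,92), and the caul is still clamped in the press at (97,395). I'm handing in.

```bash
python3 -c "
from rig import *
print(close_job())"
```

```text
the job is handed in; nothing more can be done
None
```

I clamped all three heel blanks and the caul under both catches and wound the timer key to its stop; the job is handed in after about 48 s, and I saw no bystander out of place, though I did not measure them again at the end.

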